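# Clear the light bench and hold the cell in the beam

## Robot

A 6-joint arm with a two-finger parallel gripper is mounted at the origin on the work surface. World frame = base frame: x ahead of the robot, y to its left, z up, the work surface at z = 0. Lengths are in m, angles in rad, forces in N, time in s.
With the tool pointing down it reaches from about 0.275 to 0.825 m from the base axis. Payload 4.9 kg.
Tool frame: the origin (TCP) lies at the very end of the fingers, on their centre line; the grasp point (between the pads) lies 19 mm behind it; z points along the fingers, y is the line along which they close (so a half turn about z gives the same grasp; the last joint's range is limited). The gripper opens to 85 mm and grips with 20 to 120 N. Pads are 22 mm wide; open, the fingers measure 114 mm over their backs; the gripper's body (76 mm by 85 mm) begins 54 mm behind the grasp point. The pads swing forward as they close: fully open they stand 13 mm farther back than shut.
Start: joints at [-1.32, 0.326, -0.193, 1.052, 0, 1.437], TCP at [0.206, -0.51, 0.231] pointing down, gripper open.
Joint ranges: [-2.65, 2.65], [-0.97, 1.79], [-1.3, 1.35], [-1.93, 2.1], [-1.47, 1.37], [-3.14, 3.14]. Speed limits (rad/s): [2.57, 2.57, 3.14, 3.14, 3.14, 3.14].

## Interface

Orientations are given as a 3x3 rotation matrix whose columns are the frame's x, y, z axes.
In Python, from workcell import robot gives the robot as it stands.
- The arm moves only by the tool jog_arm, never from a script. Its argument "plan" is a list of rows, each an object of numbers: "rx", "ry", "rz": the turn, a rotation vector about the tool's x, y, z normalised to -1 to 1, where 1 is 5 degrees; "tx", "ty", "tz": the shift along the tool's x, y, z normalised to -1 to 1, where 1 is 0.025 m; "fingers": the gripper command: -1 is shut, 1 is fully open, values between are in proportion. In form: [{"rx": .., "ry": .., "rz": .., "tx": .., "ty": .., "tz": .., "fingers": ..}, ...]. A call has 1 to 20 rows; each row shifts and turns the commanded pose from where the row before left it, along the tool's axes as they then stand; what a row does not reach is not made up. A row lasts 1/10 s, in which the tool goes at most 50 mm and 8.59 degrees, less where a joint would pass 70% of its speed; a pose out of reach is approached as far as the arm can. A call with a number of a shift or a turn outside -1 to 1 is refused whole. A call with a gripper value outside its range is refused whole. The fingers move at their own pace and stop on an object; the grip force is fixed at half the most. Time passes only in rows, so rows that do not move let the fingers close. It gives the time, the measured TCP pose, the force, the opening and the grip force at its end, in the units of the state.
- robot.read_state(): the state, without advancing time (a new reading comes with each control period).
- robot.grab_frame(name): name is "scene" or "top"; returns a dict with "color" (420x560x3 uint8, red, green, blue), "vfov" (degrees; the focal length in pixels is half the picture's height over the tangent of half this angle, whatever the lens; pixels are square), "cx", "cy" (the principal point, pixels), "cam_to_world" (4x4, takes a point from camera to world coordinates). Camera axes: x right, y down, z forward; pixel columns grow to the right and rows downward; lengths in m; the calibration is good to about 2 mm. A picture is of the moment at which its call begins. There is no depth.
- robot.sign_off(): hands the job in; it is judged then, once.
The state is a dict: "clock": time; "joints": joint angles; "joint_velocities": joint speeds; "joint_efforts": joint torques, N m; "ee_pos": TCP position; "tool_rot": TCP orientation; "force": force on the tool from outside, world axes, zero at the start; "wrist_torque": the same for the moment, N m; "grip_width": finger opening in m; "grip_force": force on a finger pad.
Only numpy, scipy, OpenCV 4.12 (cv2) and the standard library are available. Lean on these libraries where they do the work, as an engineer would, in place of code of your own. Each camera call takes 0.05 s, during which the arm holds its last target. There are 200 camera calls.

## Task

Wipe the three loose metal chips off the plate of the light bench into the catch tray along its near edge, with the scraper block and without touching the chips with the fingers, and set the scraper back down on the table. Then pick up the long glass cell by its two frosted long sides only, never touching the clear end windows, keep it upright, and hold it in the air in the light path midway between lamp and detector, centred on the height of their lenses, with one clear window facing each lens. The job finishes with the cell still held there, touching nothing but the gripper; leave everything else on the table where it is.

Things in the scene. Friction and masses are not known exactly. Their poses are not given: they have to be found in the camera images.
- bench: Fixed open light bench (mm). Origin: centre of the plate's underside, on the table; x points away from the catch tray (from the robot at yaw 0), y along the light path, z up. Dark steel plate 110 (x) by 290 (y), rimless, top at z = 40. On it two grey housings, 90 (x) by 55 (y): lamp with fins at y = 85 to 140, height to z = 133; detector at y = -140 to -85, to z = 120.
- beam_mid (a point): Middle of the light path, 90 above the table (50 above the plate), over the plate's centre, halfway between the lens barrels. Axes as the bench's: the light runs along y. The barrels, 28 in diameter on that line, stick out 12 from the housings: the plate is free 170 wide between the housings, 146 between the barrels.
- tray_in (a point): Centre of the catch tray's inner floor, 6 above the table, axes as the bench's. The tray runs along the plate's near edge, bench x = -55 to -140, y = -100 to 100; inside 81 by 192; walls 4 thick, 30 high on the three outer sides, the plate's edge is the fourth side.
- scraper: White plastic scraper block standing on its rubber sole on the table, about 150 g. Origin: centre of its underside; length along its own y, z up. Foot 120 long (y), 26 thick (x), up to z = 27; above it, centred, a handle 70 long (y) and 22 thick (x), z = 27 to 65, to be gripped across its thickness. Front and back alike.
- cell: Long glass cell (cuvette) with white lid, upright on the table, about 110 g. Origin: centre of its underside, z up. 24 wide (own x) over its two opaque whitish frosted sides, 50 long (own y), 54 over the end windows, 55 high. Frosted sides: the long faces, 50 by 49, at x = +12 and -12; the lid (top 6) is flush with them. Alike both ways round.
- cell_center (a point): The centre of the long glass cell, 27.5 above its underside. Axes as the cell's.
- cell_window0: Clear end window of the long cell, at its own y = +25 to +27: a pane 22 wide, 2 thick, 47 high. Origin: its centre. Must not be touched.
- cell_window1: The other clear end window of the long cell, at its own y = -25 to -27, alike. Must not be touched.
- chip_a: Loose metal chip on the plate, 14 x 12 x 10 high, 12 g. Origin: centre of its underside.
- chip_b: Loose metal chip on the plate, 18 x 10 x 8 high, 11 g. Origin: centre of its underside.
- chip_c: Loose metal chip on the plate, an upright disc of 16 diameter, 9 high, 14 g. Origin: centre of its underside. At the start no part of any chip lies farther than 22 to +x, 43 to -x or 48 to either side along y from the plate's centre (bench frame).
- short_cell: Bystander: short glass cell, square, 24 x 26, 45 high. Origin: centre of its underside.
- weight_large: Bystander: knobbed steel weight, 40 diameter, 58 high. Origin: centre of its underside.
- weight_small: Bystander: knobbed steel weight, 26 diameter, 38 high. Origin: centre of its underside.
- test_block: Bystander: flat steel disc, 60 diameter, 14 high. Origin: centre of its underside.
- jar: Bystander: closed jar, 44 diameter, 60 high. Origin: centre of its underside.
- driver: Bystander: screwdriver, 140 long, lying on the table along its own x, handle to -x.
Mind the look-alikes: they are no part of the job. There is more than one size of the scraper; the job needs the smallest.

How it is judged:
On the way, in this order (a step that is already met when the one before it is completed fails the run):
1. all three chips are in the catch tray (z of each of chip_a, chip_b, chip_c in the frame of bench below 0.037 m and x of chip_a in the frame of bench between -0.145 and -0.05 m and y of chip_a in the frame of bench between -0.105 and 0.105 m and x of chip_b in the frame of bench between -0.145 and -0.05 m and y of chip_b in the frame of bench between -0.105 and 0.105 m and x of chip_c in the frame of bench between -0.145 and -0.05 m and y of chip_c in the frame of bench between -0.105 and 0.105 m), for 0.2 s.
2. the scraper is set down on the table and released (height (world z) of scraper below 0.03 m and linear speed of scraper below 0.03 m/s and contact force between scraper and bench below 0.1 N and contact force between scraper and the fingers below 0.1 N), for 0.2 s.
3. the long cell is lifted in the fingers (height (world z) of cell above 0.04 m and contact force between cell and the fingers above 1 N), for 0.2 s.
At the end, for the whole second after the job is handed in: Long cell held still in the fingers, touching neither bench nor scraper, its centre within 7 mm across, 20 mm along and 9 mm in height of the light path's middle, upright and in line within 0.14 rad; all chips in the tray; scraper at rest on the table, let go, clear of the bench (all of step 1 and all of step 2 and contact force between cell and the fingers above 1 N and contact force between cell and bench below 0.1 N and contact force between cell and scraper below 0.1 N and x of cell_center in the frame of beam_mid between -0.007 and 0.007 m and y of cell_center in the frame of beam_mid between -0.02 and 0.02 m and z of cell_center in the frame of beam_mid between -0.009 and 0.009 m and angle between the y axis of cell and the y axis of bench, either way round below 0.14 rad and angle between cell's own z axis and vertical below 0.14 rad and linear speed of cell below 0.03 m/s); the arm keeps its last pose, push and grip.
It fails at once if the fingers touch a chip (contact force between the fingers and chip_a above 0.3 N or contact force between the fingers and chip_b above 0.3 N or contact force between the fingers and chip_c above 0.3 N).
It fails at once if the fingers touch a clear window of the cell (contact force between the fingers and cell_window0 above 0.3 N or contact force between the fingers and cell_window1 above 0.3 N).
It fails at once if the cell is tipped over (more than 0.5 rad) (angle between cell's own z axis and vertical above 0.5 rad).
It fails at once if a bystander is displaced by more than 30 mm (distance of any of short_cell, weight_large, weight_small, test_block, jar, driver from where it was at the start of the episode above 0.03 m).
It also fails if it takes over 72 s, if anything falls off the work surface, if the arm or the gripper's body presses on something with over 40 N, if the wrist force passes 120 N, or if a joint passes its speed limit or range.

## Working session

There is one attempt and no reset: what is moved stays moved. The work goes in short steps, Python scripts to look and compute and a tool call to move; the robot and the scene stay as the last step left them, time stands still between calls to the robot, and variables do not carry over. Pictures are saved under pics/ and viewed, at most 10 in all, crops included, and the job is handed in when it is done.

Besides the shell and the picture viewer there is one more tool, called after "Request:" as name(argument=value, ...) on one line, values as JSON. jog_arm: Moves the arm, as the interface text tells. Its arguments: {"type":"object","properties":{"plan":{"type":"array","items":{"type":"object","properties":{"rx":{"type":"number","minimum":-1,"maximum":1},"ry":{"type":"number","minimum":-1,"maximum":1},"rz":{"type":"number","minimum":-1,"maximum":1},"tx":{"type":"number","minimum":-1,"maximum":1},"ty":{"type":"number","minimum":-1,"maximum":1},"tz":{"type":"number","minimum":-1,"maximum":1},"fingers":{"type":"number"}}}}},"required":["plan"]}

```bash
mkdir -p pics; cat > h.py <<'E'
import numpy as np,cv2
from workcell import robot
def grab(n):
    f=robot.grab_frame(n); cv2.imwrite(f'pics/raw_{n}.png',f['color'][:,:,::-1]); 
    np.savez(f'pics/{n}.npz',**{k:f[k] for k in f}); return f
def load(n): return np.load(f'pics/{n}.npz')
def ray(f,u,v,z):
    F=f['color'].shape[0]/2/np.tan(np.radians(float(f['vfov']))/2)
    T=f['cam_to_world']; d=T[:3,:3]@np.array([(u-f['cx'])/F,(v-f['cy'])/F,1]); o=T[:3,3]
    return o+d*(z-o[2])/d[2]
def proj(f,p):
    F=f['color'].shape[0]/2/np.tan(np.radians(float(f['vfov']))/2)
    T=f['cam_to_world']; c=T[:3,:3].T@(np.array(p)-T[:3,3]); return np.array([c[0]/c[2]*F+f['cx'],c[1]/c[2]*F+f['cy']])
E
python3 - <<'E'
from h import *
for n in('scene','top'):
    f=grab(n);print(n,f['vfov'],f['cx'],f['cy'],f['cam_to_world'].round(3).tolist())
    cv2.imwrite(f'pics/{n}1.png',cv2.resize(f['color'][:,:,::-1],(800,600),interpolation=cv2.INTER_CUBIC))
print(robot.read_state())
E
```

```text
scene 46.04482344476102 280.49651795006565 210.30996983423944 [[-0.515, 0.552, -0.656, 1.372], [0.857, 0.338, -0.389, 0.514], [0.007, -0.762, -0.647, 0.936], [0.0, 0.0, 0.0, 1.0]]
top 56.131224565255884 281.1524955782087 209.67729433103977 [[0.029, -0.994, 0.103, 0.384], [-1.0, -0.028, 0.01, -0.005], [-0.008, -0.103, -0.995, 1.307], [0.0, 0.0, 0.0, 1.0]]
{'clock': 0.1, 'joints': array([-1.32020318e+00,  3.26874582e-01, -1.93472487e-01,  1.05200857e+00,
       -2.61161136e-05,  1.43658916e+00]), 'joint_velocities': array([ 0.0003572 , -0.00018527,  0.00186281, -0.00167162, -0.00156013,
        0.00209263]), 'joint_efforts': array([ 4.45803907e-04, -4.44240940e+01,  2.63036817e+01,  7.89026526e-03,
       -1.51263462e-04, -2.47901603e-06]), 'ee_pos': array([ 0.20632528, -0.50927271,  0.23058184]), 'tool_rot': array([[ 9.26873435e-01,  3.75373769e-01, -4.11976735e-04],
       [ 3.75373950e-01, -9.26872232e-01,  1.50413259e-03],
       [ 1.82762123e-04, -1.54878587e-03, -9.99998784e-01]]), 'force': array([ 0.28110288,  0.55956192, -0.62829993]), 'wrist_torque': array([-0.02457247,  0.0463242 ,  0.04627773]), 'grip_force': 0.0, 'grip_width': 0.08520557011350095}
```

View pics/scene1.png

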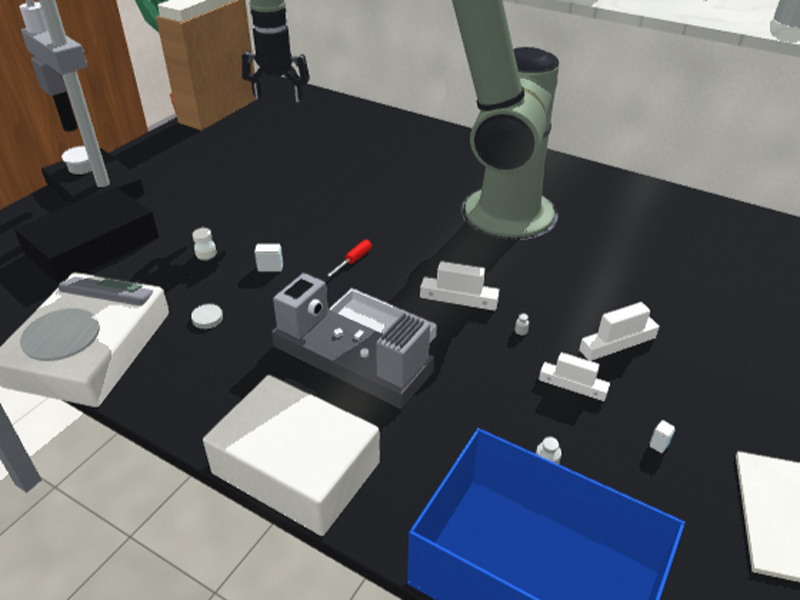

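View pics/top1.png

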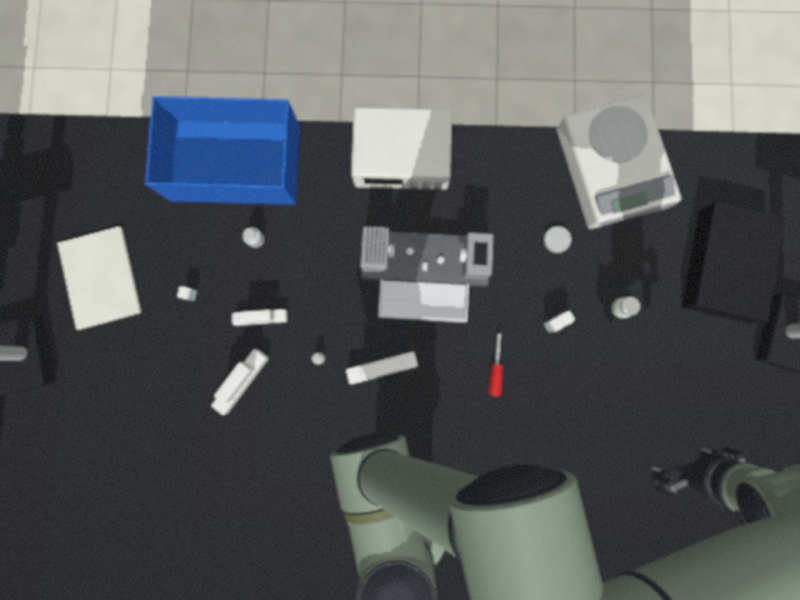

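Candidates, as pixels in the 800x600 views:

| Item | Candidate | scene | top |
|---|---|---|---|
| Scraper | A | (459,285) | (382,367) |
| Scraper | B | (620,330) | (240,382) |
| Scraper | C | (574,376) | (259,317) |
| Cell | D | (268,257) | (560,321) |
| Cell | E | (662,436) | (187,294) |

Weights and jars are round, so they can't be confused with these. C looks like the smallest scraper and D like the long cell. I'll measure all of them next.

```bash
python3 - <<'E'
from h import *
s,t=load('scene'),load('top')
# mosaic of crops
def crop(f,c,w,h,sc):
    c=(np.array(c)*.7).astype(int);im=f['color'][c[1]-h//2:c[1]+h//2,c[0]-w//2:c[0]+w//2,::-1]
    return cv2.resize(im,None,fx=sc,fy=sc,interpolation=cv2.INTER_CUBIC)
S=[(459,285),(620,330),(574,376),(268,257),(662,436)];T=[(382,367),(240,382),(259,317),(560,321),(187,294)]
a=np.hstack([crop(s,c,64,60,2.5) for c in S]);b=np.hstack([crop(t,c,64,60,2.5) for c in T])
c=np.hstack([crop(s,(355,335),128,100,3.1),crop(t,(427,270),128,100,3.1)])
c=cv2.resize(c,(800,300))
cv2.imwrite('pics/mos.png',np.vstack([a,b,c]))
for nm,f,C in(('s',s,S),('t',t,T)):
    m=(f['color'].min(2)>110).astype(np.uint8)
    cs,_=cv2.findContours(m,0,2)
    for c in C:
        p=np.array(c)*.7
        k=min(cs,key=lambda q:abs(cv2.pointPolygonTest(q,tuple(p),True)-5) if cv2.pointPolygonTest(q,tuple(p),True)>=0 else 100-cv2.pointPolygonTest(q,tuple(p),True))
        r=cv2.minAreaRect(k);B=cv2.boxPoints(r)
        print(nm,c,np.round(B,1).tolist(),[ray(f,*q,0.03)[:2].round(3).tolist() for q in B])
E
```

```text
s (459, 285) [[292.70001220703125, 207.5], [297.6000061035156, 179.89999389648438], [351.6000061035156, 189.39999389648438], [346.79998779296875, 217.10000610351562]] [[0.426, -0.007], [0.304, -0.06], [0.261, 0.101], [0.383, 0.142]]
s (620, 330) [[372.70001220703125, 259.70001220703125], [443.20001220703125, 202.6999969482422], [472.6000061035156, 239.0], [402.20001220703125, 296.1000061035156]] [[0.498, 0.269], [0.179, 0.354], [0.288, 0.467], [0.572, 0.375]]
s (574, 376) [[372.70001220703125, 259.70001220703125], [443.20001220703125, 202.6999969482422], [472.6000061035156, 239.0], [402.20001220703125, 296.1000061035156]] [[0.498, 0.269], [0.179, 0.354], [0.288, 0.467], [0.572, 0.375]]
s (268, 257) [[177.6999969482422, 171.10000610351562], [196.39999389648438, 169.89999389648438], [197.60000610351562, 188.89999389648438], [178.89999389648438, 190.10000610351562]] [[0.46, -0.401], [0.424, -0.355], [0.499, -0.292], [0.532, -0.335]]
s (662, 436) [[452.3999938964844, 311.20001220703125], [461.79998779296875, 292.3999938964844], [473.0, 298.0], [463.6000061035156, 316.79998779296875]] [[0
[... 388 characters left out ...]
82422, 250.39999389648438], [157.0, 292.0]] [[0.269, 0.441], [0.405, 0.348], [0.375, 0.305], [0.24, 0.398]]
t (259, 317) [[161.39999389648438, 217.8000030517578], [199.89999389648438, 215.0], [200.60000610351562, 225.5], [162.1999969482422, 228.3000030517578]] [[0.479, 0.398], [0.491, 0.273], [0.457, 0.269], [0.444, 0.394]]
t (560, 321) [[380.29998779296875, 226.10000610351562], [398.3999938964844, 215.8000030517578], [403.20001220703125, 224.1999969482422], [385.1000061035156, 234.5]] [[0.472, -0.314], [0.507, -0.373], [0.48, -0.388], [0.445, -0.33]]
t (187, 294) [[124.0, 200.0], [136.0, 200.0], [136.0, 209.0], [124.0, 209.0]] [[0.533, 0.525], [0.535, 0.485], [0.505, 0.483], [0.504, 0.523]]
```

View pics/mos.png

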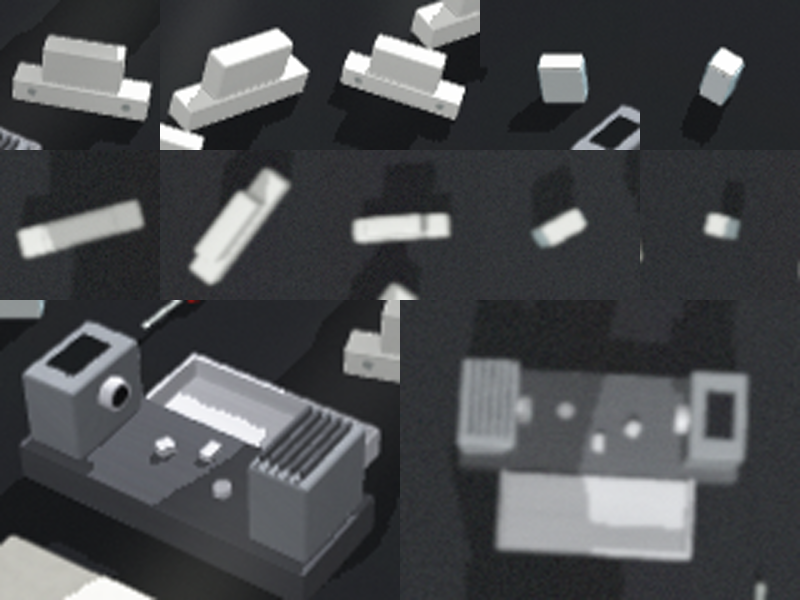

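C is the smallest scraper: its foot measures about 125 mm, against about 160 mm for A and B. D is the long cell, since E is short. In the crop, bench chips sit near top-view raw (288,176), (300,186) and (308,182). Next I'll refine the corners across both views.

```bash
cat >> h.py <<'E'
def tri(s,ps,t,pt):
    A=[];b=[]
    for f,p in((s,ps),(t,pt)):
        F=f['color'].shape[0]/2/np.tan(np.radians(float(f['vfov']))/2);T=f['cam_to_world']
        d=T[:3,:3]@np.array([(p[0]-f['cx'])/F,(p[1]-f['cy'])/F,1]);d/=np.linalg.norm(d)
        M=np.eye(3)-np.outer(d,d);A.append(M);b.append(M@T[:3,3])
    return np.linalg.solve(sum(A),sum(b))
def sub(f,pts,w=3):
    g=cv2.cvtColor(f['color'],cv2.COLOR_RGB2GRAY)
    return cv2.cornerSubPix(g,np.float32(pts).reshape(-1,1,2).copy(),(w,w),(-1,-1),(3,50,.01)).reshape(-1,2)
E
python3 - <<'E'
from h import *
s,t=load('scene'),load('top')
def ms(p): return [184+p[0]/3.125,184+(p[1]-300)/3]
def mt(p): return [234+(p[0]-400)/3.125,139+(p[1]-300)/3]
# top corners: lamp (+x+y,+x-y,-x-y,-x+y), detector same, tray rim
L=[(463,360),(522,362),(516,452),(458,448)];D=[(692,372),(748,374),(744,470),(688,466)];R=[(500,472),(695,478),(692,558),(496,550)]
for n,P,z in(('lamp',L,.133),('det',D,.12),('tray',R,.03)):
    q0=np.array([mt(p) for p in P]);q=sub(t,q0,2)
    w=np.array([ray(t,*p,z) for p in q]);print(n,(q-q0).round(1).tolist(),w[:,:2].round(3).tolist(),'mean',w.mean(0).round(4),'sides',[np.linalg.norm(w[i]-w[i-1]).round(3) for i in range(4)])
# scene det top corners: -x+y? list in mosaic px
P=[(24,375),(62,392),(138,342),(92,322)] # +x-y, +x+y, -x+y, -x-y
q0=np.array([ms(p) for p in P]);q=sub(s,q0,2)
w=np.array([ray(s,*p,.12) for p in q]);print('det scene',(q-q0).round(1).tolist(),w[:,:2].round(3).tolist(),w.mean(0).round(4))
# enlarged pictures
def c(f,u,v,w,h,sc): return cv2.resize(f['color'][v:v+h,u:u+w,::-1],None,fx=sc,fy=sc,interpolation=cv2.INTER_CUBIC)
cv2.imwrite('pics/items.png',np.vstack([np.hstack([c(s,376,240,56,42,50/7)[:300,:400],c(t,154,200,56,42,50/7)[:300,:400]]),np.hstack([c(s,162,160,56,42,50/7)[:300,:400],c(t,365,205,56,42,50/7)[:300,:400]])]))
cv2.imwrite('pics/bench.png',np.vstack([c(s,186,186,130,97,400/130)[:300],]) if 0 else np.hstack([c(s,186,186,120,180,10/3),c(t,246,150,120,180,10/3)]))
E
```

```text
lamp [[0.1, -0.9], [-1.6, -0.4], [-0.0, 0.0], [-0.0, -0.0]] [[0.661, 0.094], [0.659, 0.041], [0.565, 0.04], [0.568, 0.096]] mean [0.613  0.0676 0.133 ] sides [np.float64(0.093), np.float64(0.052), np.float64(0.093), np.float64(0.056)]
det [[0.2, -0.6], [-0.9, -0.2], [-0.0, 0.0], [0.0, -0.0]] [[0.656, -0.131], [0.654, -0.182], [0.555, -0.182], [0.557, -0.128]] mean [ 0.6057 -0.1557  0.12  ] sides [np.float64(0.099), np.float64(0.052), np.float64(0.099), np.float64(0.055)]
tray [[-0.4, 0.1], [-0.2, 1.6], [-1.1, 0.1], [-0.2, -0.9]] [[0.558, 0.061], [0.552, -0.144], [0.47, -0.139], [0.476, 0.062]] mean [ 0.5141 -0.0402  0.03  ] sides [np.float64(0.082), np.float64(0.205), np.float64(0.082), np.float64(0.201)]
det scene [[-0.8, -0.8], [-0.0, 0.0], [-1.0, -0.7], [0.0, -0.0]] [[0.658, -0.176], [0.661, -0.132], [0.573, -0.123], [0.572, -0.169]] [ 0.6159 -0.1502  0.12  ]
```

View pics/items.png

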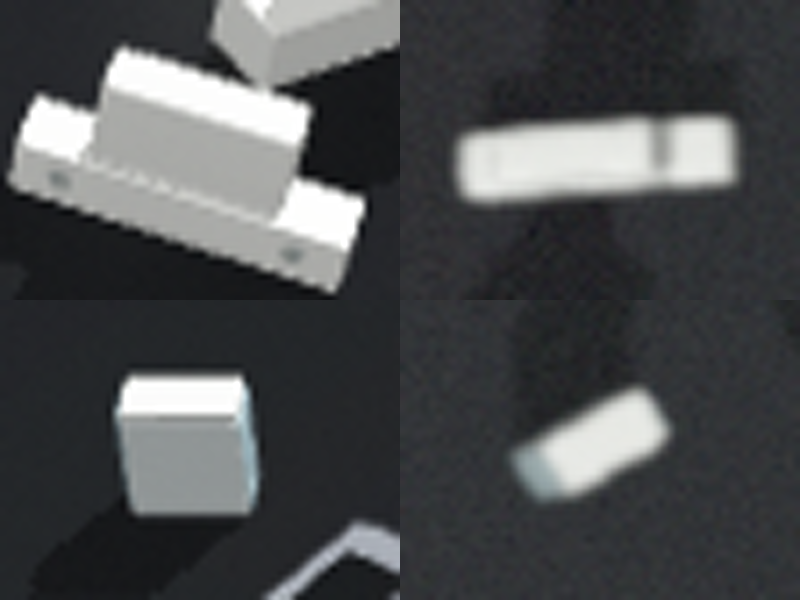

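The scraper's handle top in the scene crop has corners near (122,47), (312,104), (302,142) and (108,88). The cell lid's corners are near (127,375), (243,375), (238,416) and (118,413), with the bluish windows at its two short ends. Next is the bench.

View pics/bench.png

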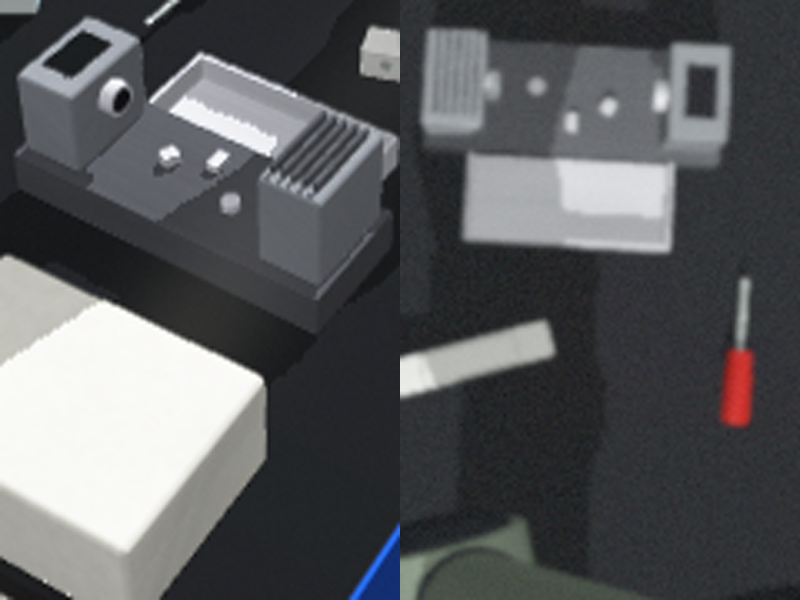

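```bash
cat >> h.py <<'E'
def pk(p,o,sc=50/7): return (np.array(p,float)+.5)/sc-.5+np.array(o)
E
python3 - <<'E'
from h import *
s,t=load('scene'),load('top')
S=lambda x,y:pk((x,y),(376,240));T=lambda x,y:pk((x-400,y),(154,200))
w=[ray(s,*S(*p),.065) for p in((122,47),(312,104),(302,142),(108,88))]
print('handle top z65',np.round(w,4).tolist(),np.mean(w,0).round(4))
w=[ray(s,*S(*p),.0) for p in((10,187),(338,293))];print('foot front bottom z0',np.round(w,4).tolist(),np.linalg.norm(w[1]-w[0]))
w=[ray(s,*S(*p),.027) for p in((35,95),(15,150),(366,205),(352,253))];print('foot top z27',np.round(w,4).tolist())
w=[ray(t,*T(*p),.027) for p in((460,133),(462,203),(736,117),(737,187))];print('top foot',np.round(w,4).tolist(),np.mean(w,0))
print('tri handle right-end',tri(s,S(117,47),t,T(652,120)).round(4),tri(s,S(108,88),t,T(652,120)).round(4))
S=lambda x,y:pk((x,y-300),(162,160));T=lambda x,y:pk((x-400,y-300),(365,205))
P=[(118,413),(238,416),(243,375),(127,375)];Q=[(640,387),(545,452),(580,495),(672,430)]
w=np.array([ray(s,*S(*p),.055) for p in P]);print('lid s',w.round(4).tolist(),w.mean(0))
w=np.array([ray(t,*T(*p),.055) for p in Q]);print('lid t',w.round(4).tolist(),w.mean(0))
print('tri',[tri(s,S(*p),t,T(*q)).round(4).tolist() for p,q in zip(P,Q)])
w=[ray(s,*S(*p),0.) for p in((132,514),(250,514))];print('cell base',np.round(w,4).tolist())
E
```

```text
handle top z65 [[0.4616, 0.303, 0.065], [0.4538, 0.3695, 0.065], [0.4733, 0.3727, 0.065], [0.4834, 0.3063, 0.065]] [0.468  0.3379 0.065 ]
foot front bottom z0 [[0.4834, 0.279, 0.0], [0.4707, 0.3975, 0.0]] 0.11914910846659132
foot top z27 [[0.4618, 0.2759, 0.027], [0.4913, 0.2804, 0.027], [0.4519, 0.3959, 0.027], [0.4764, 0.399, 0.027]]
top foot [[0.4775, 0.3972, 0.027], [0.4455, 0.3944, 0.027], [0.4884, 0.2712, 0.027], [0.4563, 0.2691, 0.027]] [0.46691182 0.33297427 0.027     ]
tri handle right-end [0.48   0.3011 0.0792] [0.4821 0.3034 0.0623]
lid s [[0.5012, -0.3603, 0.055], [0.4766, -0.3162, 0.055], [0.4523, -0.3328, 0.055], [0.4781, -0.3748, 0.055]] [ 0.47707765 -0.34601316  0.055     ]
lid t [[0.5012, -0.3646, 0.055], [0.471, -0.3225, 0.055], [0.4524, -0.338, 0.055], [0.4824, -0.3788, 0.055]] [ 0.47676252 -0.35097522  0.055     ]
tri [[0.5004, -0.3635, 0.0537], [0.4708, -0.323, 0.049], [0.4513, -0.3365, 0.0535], [0.4808, -0.3758, 0.057]]
cell base [[0.5004, -0.3622, 0.0], [0.4739, -0.3191, 0.0]]
```

The bench picture shows the lamp on the +y side, with its top corners in the scene half near (260,172), (325,200), (383,145) and (312,105). The detector top is near (20,72), (70,98), (143,42) and (92,17). The plate's top corners are near (17,150), (320,298) and (392,235). Now I'll work out the bench pose from both views.

```bash
python3 - <<'E'
from h import *
s,t=load('scene'),load('top')
S=lambda p:pk(p,(186,186),10/3);T=lambda p:pk((p[0]-400,p[1]),(246,150),10/3)
fs=[];
def fit(name,f,C,pts):
    # 2D rigid fit bench->world on known heights
    B=np.array([p[1][:2] for p in pts],float)/1000;W=np.array([ray(f,*C(p[0]),p[1][2]/1000)[:2] for p in pts])
    b,w=B-B.mean(0),W-W.mean(0);a=np.arctan2((b[:,0]*w[:,1]-b[:,1]*w[:,0]).sum(),(b*w).sum())
    R=np.array([[np.cos(a),-np.sin(a)],[np.sin(a),np.cos(a)]]);o=W.mean(0)-R@B.mean(0)
    print(name,'o',o.round(4),'yaw deg',np.degrees(a).round(2),'res mm',((W-o-B@R.T)*1000).round(1).tolist())
fit('scene',s,S,[((20,72),(45,-140,120)),((72,100),(45,-85,120)),((143,42),(-45,-85,120)),((92,17),(-45,-140,120)),
 ((325,200),(45,140,133)),((383,145),(-45,140,133)),((260,176),(45,85,133)),
 ((17,150),(55,-145,40)),((320,298),(55,145,40)),((393,233),(-55,145,40)),((17,183),(55,-145,0)),((317,332),(55,145,0)),((201,52),(-140,-100,30)),((119,97),(0,-73,90))])
fit('top',t,T,[((427,30),(45,140,133)),((488,30),(45,85,133)),((484,132),(-45,85,133)),((422,130),(-45,140,133)),
 ((673,44),(45,-85,120)),((731,46),(45,-140,120)),((727,146),(-45,-140,120)),((669,143),(-45,-85,120)),
 ((468,153),(-55,100,30)),((674,160),(-55,-100,30)),((671,250),(-140,-100,30)),((464,240),(-140,100,30))])
# height check: triangulate detector top
print([tri(s,S(a),t,T(b)).round(3).tolist() for a,b in(((20,72),(731,46)),((143,42),(669,143)),((325,200),(427,30)),((383,145),(422,130)),((201,52),(671,250)))])
for a,b in(((169,156),(609,107)),((217,160),(571,121)),((230,203),(537,86))): print('chip',ray(s,*S(a),.045).round(3),ray(t,*T(b),.045).round(3))
E
```

```text
scene o [ 0.6177 -0.0372] yaw deg -3.17 res mm [[-1.0, 2.6], [1.4, 1.8], [6.5, 1.9], [4.9, 3.4], [-6.8, 1.8], [12.7, 3.6], [-0.6, 5.2], [-3.5, -0.2], [-9.8, -1.4], [14.5, 5.9], [-4.0, -6.3], [-10.9, -4.2], [-0.8, -7.1], [-2.7, -6.8]]
top o [ 0.612  -0.0436] yaw deg -1.1 res mm [[-0.8, -0.2], [1.8, -0.8], [-2.3, -1.9], [-3.0, -0.7], [-0.4, -0.9], [0.2, 0.8], [-2.7, 1.6], [-2.4, -0.5], [2.2, 1.9], [4.7, -0.3], [1.3, -0.4], [1.5, 1.4]]
[[0.653, -0.181, 0.118], [0.564, -0.128, 0.108], [0.659, 0.097, 0.127], [0.571, 0.098, 0.11], [0.47, -0.14, 0.028]]
chip [ 0.608 -0.074  0.045] [ 0.608 -0.077  0.045]
chip [ 0.592 -0.039  0.045] [ 0.593 -0.04   0.045]
chip [ 0.627 -0.004  0.045] [ 0.627 -0.006  0.045]
```

```bash
python3 - <<'E'
from h import *
s=load('scene')
im=cv2.resize(s['color'][186:286,186:319,::-1],None,fx=6,fy=6,interpolation=cv2.INTER_CUBIC)
im=cv2.convertScaleAbs(im,alpha=1.6,beta=10)
cv2.imwrite('pics/bench2.png',im)
E
```

```text
(no output)
```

View pics/bench2.png

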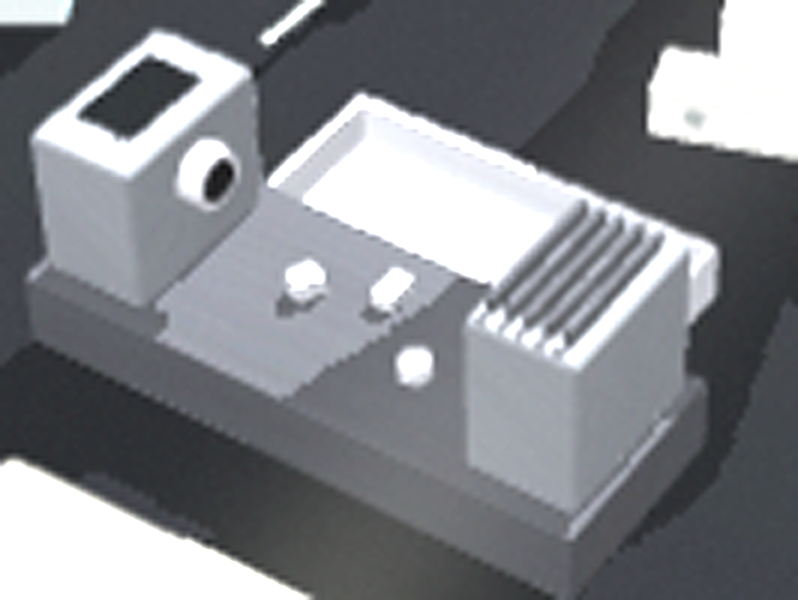

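The enlarged view gives clean corners: detector top (35,138), (130,180), (250,75) and (157,33), lamp top (470,318), (572,368) and (690,238), plate (30,290), (572,538) and (705,385), and tray rim (362,95) and (717,243).

```bash
python3 - <<'E'
from h import *
s,t=load('scene'),load('top')
S=lambda p:pk(p,(186,186),6)
def fit(name,f,C,pts):
    B=np.array([p[1][:2] for p in pts],float)/1000;W=np.array([ray(f,*C(p[0]),p[1][2]/1000)[:2] for p in pts])
    b,w=B-B.mean(0),W-W.mean(0);a=np.arctan2((b[:,0]*w[:,1]-b[:,1]*w[:,0]).sum(),(b*w).sum())
    R=np.array([[np.cos(a),-np.sin(a)],[np.sin(a),np.cos(a)]]);o=W.mean(0)-R@B.mean(0)
    print(name,'o',o.round(4),'yaw deg',np.degrees(a).round(2),'res mm',((W-o-B@R.T)*1000).round(1).tolist())
fit('scene',s,S,[((35,138),(45,-140,120)),((130,180),(45,-85,120)),((250,75),(-45,-85,120)),((157,33),(-45,-140,120)),
 ((470,318),(45,85,133)),((572,368),(45,140,133)),((690,238),(-45,140,133)),
 ((30,290),(55,-145,40)),((572,538),(55,145,40)),((705,385),(-55,145,40)),((362,95),(-140,-100,30)),((717,243),(-140,100,30)),((219,180),(0,-73,90))])
E
```

```text
scene o [ 0.6183 -0.0375] yaw deg -1.09 res mm [[-2.1, 4.3], [-2.5, 0.5], [4.2, 0.6], [2.6, 3.0], [2.0, 4.5], [4.0, -2.0], [5.1, -1.4], [0.9, 6.0], [-3.6, -4.5], [1.8, -3.1], [-4.0, -1.2], [-4.1, -3.9], [-4.1, -2.8]]
```

Request:
jog_arm(plan=[{"rz": -1, "tz": 0, "fingers": 0.4}, {"rz": -1}, {"rz": -1}, {"rz": -1}, {"rz": -1}, {"rz": -1}, {"rz": -1}, {"rz": -1}, {"rz": -1}, {"rz": -1}, {"rz": -1}, {"rz": -1}, {"rz": -1}, {"rz": -1}, {"rz": -0.8}])

```text
$.plan[0]: bad value
```

Request:
jog_arm(plan=[{"rx": 0, "ry": 0, "rz": -1, "tx": 0, "ty": 0, "tz": 0, "fingers": 0.4}, {"rx": 0, "ry": 0, "rz": -1, "tx": 0, "ty": 0, "tz": 0, "fingers": 0.4}, {"rx": 0, "ry": 0, "rz": -1, "tx": 0, "ty": 0, "tz": 0, "fingers": 0.4}, {"rx": 0, "ry": 0, "rz": -1, "tx": 0, "ty": 0, "tz": 0, "fingers": 0.4}, {"rx": 0, "ry": 0, "rz": -1, "tx": 0, "ty": 0, "tz": 0, "fingers": 0.4}, {"rx": 0, "ry": 0, "rz": -1, "tx": 0, "ty": 0, "tz": 0, "fingers": 0.4}, {"rx": 0, "ry": 0, "rz": -1, "tx": 0, "ty": 0, "tz": 0, "fingers": 0.4}, {"rx": 0, "ry": 0, "rz": -1, "tx": 0, "ty": 0, "tz": 0, "fingers": 0.4}, {"rx": 0, "ry": 0, "rz": -1, "tx": 0, "ty": 0, "tz": 0, "fingers": 0.4}, {"rx": 0, "ry": 0, "rz": -1, "tx": 0, "ty": 0, "tz": 0, "fingers": 0.4}, {"rx": 0, "ry": 0, "rz": -1, "tx": 0, "ty": 0, "tz": 0, "fingers": 0.4}, {"rx": 0, "ry": 0, "rz": -1, "tx": 0, "ty": 0, "tz": 0, "fingers": 0.4}, {"rx": 0, "ry": 0, "rz": -1, "tx": 0, "ty": 0, "tz": 0, "fingers": 0.4}, {"rx": 0, "ry": 0, "rz": -1, "tx": 0, "ty": 0, "tz": 0, "fingers": 0.4}, {"rx": 0, "ry": 0, "rz": -0.7, "tx": 0, "ty": 0, "tz": 0, "fingers": 0.4}])

```text
clock: 1.6
ee_pos: [0.2064, -0.5094, 0.2308]
tool_rot: [[-0.1, 0.995, -0.0], [0.995, 0.1, 0.001], [0.001, -0.0, -1.0]]
force: [-0.2, 0.3, -0.9]
grip_width: 0.0593
grip_force: 0.0
```

Request:
jog_arm(plan=[{"rx": 0, "ry": 0, "rz": 0, "tx": 0.5, "ty": 0.2, "tz": 0, "fingers": 0.4}, {"rx": 0, "ry": 0, "rz": 0, "tx": 1, "ty": 0.42, "tz": 0, "fingers": 0.4}, {"rx": 0, "ry": 0, "rz": 0, "tx": 1, "ty": 0.42, "tz": 0, "fingers": 0.4}, {"rx": 0, "ry": 0, "rz": 0, "tx": 1, "ty": 0.42, "tz": 0, "fingers": 0.4}, {"rx": 0, "ry": 0, "rz": 0, "tx": 1, "ty": 0.42, "tz": 0, "fingers": 0.4}, {"rx": 0, "ry": 0, "rz": 0, "tx": 1, "ty": 0.42, "tz": 0, "fingers": 0.4}, {"rx": 0, "ry": 0, "rz": 0, "tx": 1, "ty": 0.42, "tz": 0, "fingers": 0.4}, {"rx": 0, "ry": 0, "rz": 0, "tx": 1, "ty": 0.42, "tz": 0, "fingers": 0.4}, {"rx": 0, "ry": 0, "rz": 0, "tx": 1, "ty": 0.42, "tz": 0, "fingers": 0.4}, {"rx": 0, "ry": 0, "rz": 0, "tx": 1, "ty": 0.42, "tz": 0, "fingers": 0.4}, {"rx": 0, "ry": 0, "rz": 0, "tx": 1, "ty": 0.42, "tz": 0, "fingers": 0.4}, {"rx": 0, "ry": 0, "rz": 0, "tx": 1, "ty": 0.42, "tz": 0, "fingers": 0.4}, {"rx": 0, "ry": 0, "rz": 0, "tx": 1, "ty": 0.42, "tz": 0, "fingers": 0.4}, {"rx": 0, "ry": 0, "rz": 0, "tx": 1, "ty": 0.42, "tz": 0, "fingers": 0.4}, {"rx": 0, "ry": 0, "rz": 0, "tx": 1, "ty": 0.42, "tz": 0, "fingers": 0.4}, {"rx": 0, "ry": 0, "rz": 0, "tx": 1, "ty": 0.42, "tz": 0, "fingers": 0.4}, {"rx": 0, "ry": 0, "rz": 0, "tx": 1, "ty": 0.42, "tz": 0, "fingers": 0.4}, {"rx": 0, "ry": 0, "rz": 0, "tx": 1, "ty": 0.42, "tz": 0, "fingers": 0.4}, {"rx": 0, "ry": 0, "rz": 0, "tx": 1, "ty": 0.42, "tz": 0, "fingers": 0.4}, {"rx": 0, "ry": 0, "rz": 0, "tx": 1, "ty": 0.42, "tz": 0, "fingers": 0.4}])

```text
clock: 3.6
ee_pos: [0.3621, -0.0031, 0.2311]
tool_rot: [[-0.096, 0.995, -0.0], [0.995, 0.096, 0.0], [0.0, -0.0, -1.0]]
force: [-0.5, -0.7, -0.4]
grip_width: 0.0595
grip_force: 0.0
```

Request:
jog_arm(plan=[{"rx": 0, "ry": 0, "rz": 0, "tx": 1, "ty": 0.42, "tz": 0, "fingers": 0.4}, {"rx": 0, "ry": 0, "rz": 0, "tx": 1, "ty": 0.42, "tz": 0, "fingers": 0.4}, {"rx": 0, "ry": 0, "rz": 0, "tx": 1, "ty": 0.42, "tz": 0, "fingers": 0.4}, {"rx": 0, "ry": 0, "rz": 0, "tx": 1, "ty": 0.42, "tz": 0, "fingers": 0.4}, {"rx": 0, "ry": 0, "rz": 0, "tx": 1, "ty": 0.42, "tz": 0, "fingers": 0.4}, {"rx": 0, "ry": 0, "rz": 0, "tx": 1, "ty": 0.42, "tz": 0, "fingers": 0.4}, {"rx": 0, "ry": 0, "rz": 0, "tx": 1, "ty": 0.42, "tz": 0, "fingers": 0.4}, {"rx": 0, "ry": 0, "rz": 0, "tx": 1, "ty": 0.42, "tz": 0, "fingers": 0.4}, {"rx": 0, "ry": 0, "rz": 0, "tx": 1, "ty": 0.42, "tz": 0, "fingers": 0.4}, {"rx": 0, "ry": 0, "rz": 0, "tx": 1, "ty": 0.42, "tz": 0, "fingers": 0.4}, {"rx": 0, "ry": 0, "rz": 0, "tx": 1, "ty": 0.42, "tz": 0, "fingers": 0.4}, {"rx": 0, "ry": 0, "rz": 0, "tx": 1, "ty": 0.42, "tz": 0, "fingers": 0.4}, {"rx": 0, "ry": 0, "rz": 0, "tx": 1, "ty": 0.42, "tz": 0, "fingers": 0.4}, {"rx": 0, "ry": 0, "rz": 0, "tx": 0, "ty": 0, "tz": 0, "fingers": 0.4}, {"rx": 0, "ry": 0, "rz": 0, "tx": 0, "ty": 0, "tz": 0, "fingers": 0.4}])

```text
clock: 5.1
ee_pos: [0.4661, 0.332, 0.2307]
tool_rot: [[-0.097, 0.995, -0.001], [0.995, 0.097, -0.001], [-0.001, -0.001, -1.0]]
force: [-1.2, 0.2, 0.6]
grip_width: 0.06
grip_force: 0.0
```

Request:
jog_arm(plan=[{"rx": 0, "ry": 0, "rz": 0, "tx": 0.15, "ty": 0.07, "tz": 0.5, "fingers": 0.4}, {"rx": 0, "ry": 0, "rz": 0, "tx": 0, "ty": 0, "tz": 1, "fingers": 0.4}, {"rx": 0, "ry": 0, "rz": 0, "tx": 0, "ty": 0, "tz": 1, "fingers": 0.4}, {"rx": 0, "ry": 0, "rz": 0, "tx": 0, "ty": 0, "tz": 1, "fingers": 0.4}, {"rx": 0, "ry": 0, "rz": 0, "tx": 0, "ty": 0, "tz": 1, "fingers": 0.4}, {"rx": 0, "ry": 0, "rz": 0, "tx": 0, "ty": 0, "tz": 1, "fingers": 0.4}, {"rx": 0, "ry": 0, "rz": 0, "tx": 0, "ty": 0, "tz": 1, "fingers": 0.4}, {"rx": 0, "ry": 0, "rz": 0, "tx": 0, "ty": 0, "tz": 0.8, "fingers": 0.4}, {"rx": 0, "ry": 0, "rz": 0, "tx": 0, "ty": 0, "tz": 0.6, "fingers": 0.4}, {"rx": 0, "ry": 0, "rz": 0, "tx": 0, "ty": 0, "tz": 0, "fingers": 0.4}, {"rx": 0, "ry": 0, "rz": 0, "tx": 0, "ty": 0, "tz": 0, "fingers": 0.4}, {"rx": 0, "ry": 0, "rz": 0, "tx": 0, "ty": 0, "tz": 0, "fingers": 0.4}])

```text
clock: 6.3
ee_pos: [0.4692, 0.3358, 0.0347]
tool_rot: [[-0.096, 0.995, 0.001], [0.995, 0.096, 0.001], [0.001, 0.001, -1.0]]
force: [0.4, 0.0, 0.6]
grip_width: 0.0596
grip_force: 0.0
```

Request:
jog_arm(plan=[{"rx": 0, "ry": 0, "rz": 0, "tx": 0, "ty": 0, "tz": 0, "fingers": -1}, {"rx": 0, "ry": 0, "rz": 0, "tx": 0, "ty": 0, "tz": 0, "fingers": -1}, {"rx": 0, "ry": 0, "rz": 0, "tx": 0, "ty": 0, "tz": 0, "fingers": -1}, {"rx": 0, "ry": 0, "rz": 0, "tx": 0, "ty": 0, "tz": 0, "fingers": -1}, {"rx": 0, "ry": 0, "rz": 0, "tx": 0, "ty": 0, "tz": 0, "fingers": -1}, {"rx": 0, "ry": 0, "rz": 0, "tx": 0, "ty": 0, "tz": 0, "fingers": -1}, {"rx": 0, "ry": 0, "rz": 0, "tx": 0, "ty": 0, "tz": 0, "fingers": -1}, {"rx": 0, "ry": 0, "rz": 0, "tx": 0, "ty": 0, "tz": 0, "fingers": -1}])

```text
clock: 7.1
ee_pos: [0.469, 0.3359, 0.0344]
tool_rot: [[-0.097, 0.995, 0.001], [0.995, 0.097, 0.0], [0.0, 0.001, -1.0]]
force: [-0.9, -0.6, 4.7]
grip_width: 0.021
grip_force: 61.5
```

Request:
jog_arm(plan=[{"rx": 0, "ry": 0, "rz": 0, "tx": 0, "ty": 0, "tz": -0.5, "fingers": -1}, {"rx": 0, "ry": 0, "rz": 0.32, "tx": 0, "ty": 0, "tz": -1, "fingers": -1}, {"rx": 0, "ry": 0, "rz": 0.5, "tx": 0, "ty": 0, "tz": -1, "fingers": -1}, {"rx": 0, "ry": 0, "rz": 0.5, "tx": 0, "ty": 0, "tz": -1, "fingers": -1}, {"rx": 0, "ry": 0, "rz": 0, "tx": 0, "ty": 0, "tz": -1, "fingers": -1}, {"rx": 0, "ry": 0, "rz": 0, "tx": 0, "ty": 0, "tz": -1, "fingers": -1}, {"rx": 0, "ry": 0, "rz": 0, "tx": 0, "ty": 0, "tz": -1, "fingers": -1}, {"rx": 0, "ry": 0, "rz": 0, "tx": 0, "ty": 0, "tz": -1, "fingers": -1}, {"rx": 0, "ry": 0, "rz": 0, "tx": 0, "ty": 0, "tz": -0.5, "fingers": -1}])

```text
clock: 8.0
ee_pos: [0.4693, 0.3362, 0.2364]
tool_rot: [[0.018, 1.0, 0.003], [1.0, -0.018, 0.001], [0.001, 0.003, -1.0]]
force: [1.1, 0.8, -1.5]
grip_width: 0.0213
grip_force: 60.7
```

Request:
jog_arm(plan=[{"rx": 0, "ry": 0, "rz": 0, "tx": -0.5, "ty": 0.3, "tz": 0, "fingers": -1}, {"rx": 0, "ry": 0, "rz": 0, "tx": -1, "ty": 0.5, "tz": 0, "fingers": -1}, {"rx": 0, "ry": 0, "rz": 0, "tx": -1, "ty": 0.5, "tz": 0, "fingers": -1}, {"rx": 0, "ry": 0, "rz": 0, "tx": -1, "ty": 0.5, "tz": 0, "fingers": -1}, {"rx": 0, "ry": 0, "rz": 0, "tx": -1, "ty": 0.5, "tz": 0, "fingers": -1}, {"rx": 0, "ry": 0, "rz": 0, "tx": -1, "ty": 0.5, "tz": 0, "fingers": -1}, {"rx": 0, "ry": 0, "rz": 0, "tx": -1, "ty": 0.5, "tz": 0, "fingers": -1}, {"rx": 0, "ry": 0, "rz": 0, "tx": -1, "ty": 0.5, "tz": 0, "fingers": -1}, {"rx": 0, "ry": 0, "rz": 0, "tx": -1, "ty": 0.5, "tz": 0, "fingers": -1}, {"rx": 0, "ry": 0, "rz": 0, "tx": -1, "ty": 0.5, "tz": 0, "fingers": -1}, {"rx": 0, "ry": 0, "rz": 0, "tx": -1, "ty": 0.5, "tz": 0, "fingers": -1}, {"rx": 0, "ry": 0, "rz": 0, "tx": -1, "ty": 0.5, "tz": 0, "fingers": -1}, {"rx": 0, "ry": 0, "rz": 0, "tx": -1, "ty": 0.5, "tz": 0, "fingers": -1}, {"rx": 0, "ry": 0, "rz": 0, "tx": -1, "ty": 0.5, "tz": 0, "fingers": -1}, {"rx": 0, "ry": 0, "rz": 0, "tx": -1, "ty": 0.5, "tz": 0, "fingers": -1}, {"rx": 0, "ry": 0, "rz": 0, "tx": -0.45, "ty": 0.5, "tz": 0, "fingers": -1}, {"rx": 0, "ry": 0, "rz": 0, "tx": 0, "ty": 0, "tz": 0, "fingers": -1}, {"rx": 0, "ry": 0, "rz": 0, "tx": 0, "ty": 0, "tz": 0, "fingers": -1}])

```text
clock: 9.8
ee_pos: [0.6558, -0.0421, 0.2321]
tool_rot: [[0.019, 1.0, -0.003], [1.0, -0.019, 0.001], [0.001, -0.003, -1.0]]
force: [-0.5, 1.5, -1.3]
grip_width: 0.0214
grip_force: 60.6
```

```bash
python3 - <<'E'
from h import *
f=grab('scene')
im=cv2.resize(f['color'][166:286,186:346,::-1],None,fx=5,fy=5,interpolation=cv2.INTER_CUBIC)
cv2.imwrite('pics/over.png',cv2.convertScaleAbs(im,alpha=1.4))
print(robot.read_state()['ee_pos'],robot.read_state()['force'],robot.read_state()['tool_rot'][:,0])
E
```

```text
[ 0.65570719 -0.0414252   0.23246157] [ 0.17015955 -0.29953217 -0.64153542] [1.84726344e-02 9.99829183e-01 6.05260261e-04]
```

View pics/over.png

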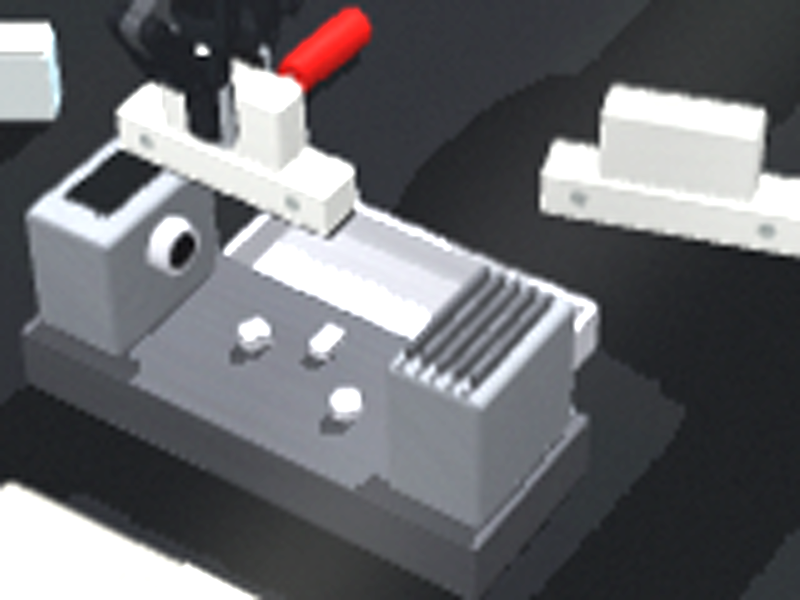

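The scraper hangs level above the plate, with its foot's front bottom edge at (120,142)–(332,232) in the crop. The chips are below it at (253,335), (325,342) and (344,403). The known tool pose lets me check the camera bias.

```bash
python3 - <<'E'
from h import *
f=load('scene')
for p in((120,142),(332,232)): print(ray(f,*pk(p,(186,166),5),.198).round(4))
# predicted corners
o=np.array([.6557,-.0414]);R=np.array([[1,.0185],[-.0185,1]])
for y in(-.06,.06): print(o+R@[.013,y])
E
```

```text
[ 0.6613 -0.1055  0.198 ]
[0.6636 0.0178 0.198 ]
[ 0.66759   -0.1016405]
[0.66981   0.0183595]
```

Request:
jog_arm(plan=[{"rx": 0, "ry": 0, "rz": 0, "tx": 0, "ty": 0.2, "tz": 0.5, "fingers": -1}, {"rx": 0, "ry": 0, "rz": 0, "tx": 0, "ty": 0, "tz": 1, "fingers": -1}, {"rx": 0, "ry": 0, "rz": 0, "tx": 0, "ty": 0, "tz": 1, "fingers": -1}, {"rx": 0, "ry": 0, "rz": 0, "tx": 0, "ty": 0, "tz": 1, "fingers": -1}, {"rx": 0, "ry": 0, "rz": 0, "tx": 0, "ty": 0, "tz": 1, "fingers": -1}, {"rx": 0, "ry": 0, "rz": 0, "tx": 0, "ty": 0, "tz": 0.8, "fingers": -1}, {"rx": 0, "ry": 0, "rz": 0, "tx": 0, "ty": 0, "tz": 0.5, "fingers": -1}, {"rx": 0, "ry": 0, "rz": 0, "tx": 0, "ty": 0, "tz": 0.3, "fingers": -1}, {"rx": 0, "ry": 0, "rz": 0, "tx": 0, "ty": 0, "tz": 0.1, "fingers": -1}, {"rx": 0, "ry": 0, "rz": 0, "tx": 0, "ty": 0, "tz": 0, "fingers": -1}, {"rx": 0, "ry": 0, "rz": 0, "tx": 0, "ty": 0, "tz": 0, "fingers": -1}])

```text
clock: 10.95
ee_pos: [0.6626, -0.0417, 0.0799]
tool_rot: [[0.018, 1.0, 0.002], [1.0, -0.018, -0.0], [-0.0, 0.002, -1.0]]
force: [0.7, -0.6, -1.2]
grip_width: 0.0212
grip_force: 60.6
```

```bash
python3 - <<'E'
from h import *
f=grab('scene')
im=cv2.resize(f['color'][166:286,186:346,::-1],None,fx=5,fy=5,interpolation=cv2.INTER_CUBIC)
cv2.imwrite('pics/down.png',cv2.convertScaleAbs(im,alpha=1.4))
print(robot.read_state()['ee_pos'],robot.read_state()['force'],robot.read_state()['tool_rot'][:,0])
E
```

```text
[ 0.66264076 -0.04173058  0.079933  ] [ 0.32975582 -0.51432402 -1.81913937] [ 1.83524409e-02  9.99831523e-01 -3.35753495e-04]
```

View pics/down.png

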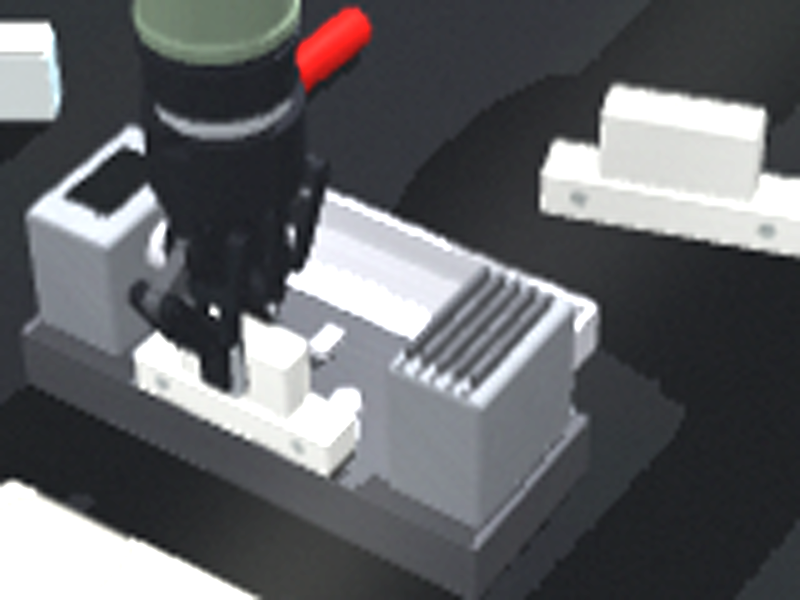

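The scraper hovers about 5 mm above the plate at its far side. All the chips are on the tray side, with the disc just visible at (344,400) behind the foot. I'll touch down.

Request:
jog_arm(plan=[{"rx": 0, "ry": 0, "rz": 0, "tx": 0, "ty": 0, "tz": 0.1, "fingers": -1}, {"rx": 0, "ry": 0, "rz": 0, "tx": 0, "ty": 0, "tz": 0.08, "fingers": -1}, {"rx": 0, "ry": 0, "rz": 0, "tx": 0, "ty": 0, "tz": 0.04, "fingers": -1}, {"rx": 0, "ry": 0, "rz": 0, "tx": 0, "ty": 0, "tz": 0, "fingers": -1}, {"rx": 0, "ry": 0, "rz": 0, "tx": 0, "ty": 0, "tz": 0, "fingers": -1}])

```text
clock: 11.5
ee_pos: [0.6623, -0.0418, 0.0744]
tool_rot: [[0.018, 1.0, 0.001], [1.0, -0.018, -0.0], [-0.0, 0.001, -1.0]]
force: [-2.1, 0.5, 5.9]
grip_width: 0.0213
grip_force: 61.4
```

Request:
jog_arm(plan=[{"rx": 0, "ry": 0, "rz": 0, "tx": 0, "ty": -0.1, "tz": -0.02, "fingers": -1}, {"rx": 0, "ry": 0, "rz": 0, "tx": 0, "ty": -0.2, "tz": 0, "fingers": -1}, {"rx": 0, "ry": 0, "rz": 0, "tx": 0, "ty": -0.2, "tz": 0, "fingers": -1}, {"rx": 0, "ry": 0, "rz": 0, "tx": 0, "ty": -0.2, "tz": 0, "fingers": -1}, {"rx": 0, "ry": 0, "rz": 0, "tx": 0, "ty": -0.2, "tz": 0, "fingers": -1}, {"rx": 0, "ry": 0, "rz": 0, "tx": 0, "ty": -0.2, "tz": 0, "fingers": -1}, {"rx": 0, "ry": 0, "rz": 0, "tx": 0, "ty": -0.2, "tz": 0, "fingers": -1}, {"rx": 0, "ry": 0, "rz": 0, "tx": 0, "ty": -0.2, "tz": 0, "fingers": -1}, {"rx": 0, "ry": 0, "rz": 0, "tx": 0, "ty": -0.2, "tz": 0, "fingers": -1}, {"rx": 0, "ry": 0, "rz": 0, "tx": 0, "ty": -0.2, "tz": 0, "fingers": -1}, {"rx": 0, "ry": 0, "rz": 0, "tx": 0, "ty": -0.2, "tz": 0, "fingers": -1}, {"rx": 0, "ry": 0, "rz": 0, "tx": 0, "ty": 0, "tz": 0, "fingers": -1}])

```text
clock: 12.7
ee_pos: [0.609, -0.0407, 0.0744]
tool_rot: [[0.018, 1.0, 0.001], [1.0, -0.018, -0.0], [-0.0, 0.001, -1.0]]
force: [1.6, 0.7, 6.8]
grip_width: 0.0215
grip_force: 61.8
```

Request:
jog_arm(plan=[{"rx": 0, "ry": 0, "rz": 0, "tx": 0, "ty": -0.2, "tz": 0, "fingers": -1}, {"rx": 0, "ry": 0, "rz": 0, "tx": 0, "ty": -0.2, "tz": 0, "fingers": -1}, {"rx": 0, "ry": 0, "rz": 0, "tx": 0, "ty": -0.2, "tz": 0, "fingers": -1}, {"rx": 0, "ry": 0, "rz": 0, "tx": 0, "ty": -0.2, "tz": 0, "fingers": -1}, {"rx": 0, "ry": 0, "rz": 0, "tx": 0, "ty": -0.2, "tz": 0, "fingers": -1}, {"rx": 0, "ry": 0, "rz": 0, "tx": 0, "ty": -0.2, "tz": 0, "fingers": -1}, {"rx": 0, "ry": 0, "rz": 0, "tx": 0, "ty": -0.2, "tz": 0, "fingers": -1}, {"rx": 0, "ry": 0, "rz": 0, "tx": 0, "ty": -0.2, "tz": 0, "fingers": -1}, {"rx": 0, "ry": 0, "rz": 0, "tx": 0, "ty": -0.2, "tz": 0, "fingers": -1}, {"rx": 0, "ry": 0, "rz": 0, "tx": 0, "ty": -0.2, "tz": 0, "fingers": -1}, {"rx": 0, "ry": 0, "rz": 0, "tx": 0, "ty": -0.2, "tz": 0, "fingers": -1}, {"rx": 0, "ry": 0, "rz": 0, "tx": 0, "ty": -0.1, "tz": 0, "fingers": -1}, {"rx": 0, "ry": 0, "rz": 0, "tx": 0, "ty": 0, "tz": 0, "fingers": -1}, {"rx": 0, "ry": 0, "rz": 0, "tx": 0, "ty": 0, "tz": 0, "fingers": -1}])

```text
clock: 14.1
ee_pos: [0.5518, -0.0396, 0.0743]
tool_rot: [[0.018, 1.0, 0.001], [1.0, -0.018, -0.0], [-0.0, 0.001, -1.0]]
force: [1.8, -0.5, 6.8]
grip_width: 0.0213
grip_force: 61.8
```

Request:
jog_arm(plan=[{"rx": 0, "ry": 0, "rz": 0, "tx": 0, "ty": 0, "tz": -0.4, "fingers": -1}, {"rx": 0, "ry": 0, "rz": 0, "tx": 0, "ty": 0, "tz": -1, "fingers": -1}, {"rx": 0, "ry": 0, "rz": 0, "tx": 0, "ty": 0, "tz": -1, "fingers": -1}, {"rx": 0, "ry": 0, "rz": 0, "tx": 0, "ty": 0, "tz": -1, "fingers": -1}, {"rx": 0, "ry": 0, "rz": 0, "tx": 0, "ty": 0, "tz": -1, "fingers": -1}, {"rx": 0, "ry": 0, "rz": 0, "tx": 0, "ty": 0, "tz": -1, "fingers": -1}, {"rx": 0, "ry": 0, "rz": 0, "tx": 0, "ty": 0, "tz": -1, "fingers": -1}, {"rx": 0, "ry": 0, "rz": 0, "tx": 0, "ty": 0, "tz": 0, "fingers": -1}])

```text
clock: 14.9
ee_pos: [0.552, -0.0397, 0.2363]
tool_rot: [[0.018, 1.0, 0.002], [1.0, -0.018, -0.001], [-0.001, 0.002, -1.0]]
force: [-0.2, -0.3, -1.2]
grip_width: 0.0212
grip_force: 60.8
```

Request:
jog_arm(plan=[{"rx": 0, "ry": 0, "rz": 0, "tx": 0.5, "ty": -0.2, "tz": 0, "fingers": -1}, {"rx": 0, "ry": 0, "rz": 0, "tx": 1, "ty": -0.2, "tz": 0, "fingers": -1}, {"rx": 0, "ry": 0, "rz": 0, "tx": 1, "ty": -0.2, "tz": 0, "fingers": -1}, {"rx": 0, "ry": 0, "rz": 0, "tx": 1, "ty": -0.25, "tz": 0, "fingers": -1}, {"rx": 0, "ry": 0, "rz": 0, "tx": 1, "ty": -0.25, "tz": 0, "fingers": -1}, {"rx": 0, "ry": 0, "rz": 0, "tx": 1, "ty": -0.25, "tz": 0, "fingers": -1}, {"rx": 0, "ry": 0, "rz": 0, "tx": 1, "ty": -0.25, "tz": 0, "fingers": -1}, {"rx": 0, "ry": 0, "rz": 0, "tx": 1, "ty": -0.25, "tz": 0, "fingers": -1}, {"rx": 0, "ry": 0, "rz": 0, "tx": 1, "ty": -0.25, "tz": 0, "fingers": -1}, {"rx": 0, "ry": 0, "rz": 0, "tx": 1, "ty": -0.25, "tz": 0, "fingers": -1}, {"rx": 0, "ry": 0, "rz": 0, "tx": 1, "ty": -0.25, "tz": 0, "fingers": -1}, {"rx": 0, "ry": 0, "rz": 0, "tx": 1, "ty": -0.25, "tz": 0, "fingers": -1}, {"rx": 0, "ry": 0, "rz": 0, "tx": 1, "ty": -0.25, "tz": 0, "fingers": -1}, {"rx": 0, "ry": 0, "rz": 0, "tx": 1, "ty": -0.25, "tz": 0, "fingers": -1}, {"rx": 0, "ry": 0, "rz": 0, "tx": 1, "ty": -0.25, "tz": 0, "fingers": -1}, {"rx": 0, "ry": 0, "rz": 0, "tx": 0.5, "ty": 0, "tz": 0, "fingers": -1}, {"rx": 0, "ry": 0, "rz": 0, "tx": 0, "ty": 0, "tz": 0, "fingers": -1}, {"rx": 0, "ry": 0, "rz": 0, "tx": 0, "ty": 0, "tz": 0, "fingers": -1}])

```text
clock: 16.7
ee_pos: [0.468, 0.3362, 0.2327]
tool_rot: [[0.018, 1.0, -0.002], [1.0, -0.018, -0.002], [-0.002, -0.002, -1.0]]
force: [-0.5, -0.2, -1.7]
grip_width: 0.0213
grip_force: 60.7
```

```bash
python3 - <<'E'
from h import *
f=grab('scene');grab('top')
im=np.hstack([cv2.resize(f['color'][186:306,190:310,::-1],(400,400),interpolation=cv2.INTER_CUBIC),cv2.resize(f['color'][130:330,340:540,::-1],(400,400),interpolation=cv2.INTER_CUBIC)])
cv2.imwrite('pics/wiped.png',im)
print(robot.read_state()['ee_pos'])
E
```

```text
[0.46865106 0.33586877 0.23332743]
```

View pics/wiped.png

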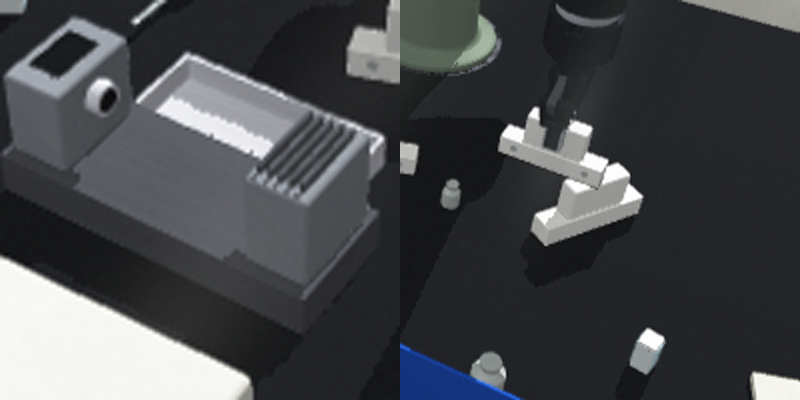

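The plate is clear, so the chips have gone over the edge into the tray, which is partly hidden in this view. I'll set the scraper down and check the tray numerically.

Request:
jog_arm(plan=[{"rx": 0, "ry": 0, "rz": 0, "tx": 0, "ty": 0, "tz": 0.5, "fingers": -1}, {"rx": 0, "ry": 0, "rz": 0, "tx": 0, "ty": 0, "tz": 1, "fingers": -1}, {"rx": 0, "ry": 0, "rz": 0, "tx": 0, "ty": 0, "tz": 1, "fingers": -1}, {"rx": 0, "ry": 0, "rz": 0, "tx": 0, "ty": 0, "tz": 1, "fingers": -1}, {"rx": 0, "ry": 0, "rz": 0, "tx": 0, "ty": 0, "tz": 1, "fingers": -1}, {"rx": 0, "ry": 0, "rz": 0, "tx": 0, "ty": 0, "tz": 1, "fingers": -1}, {"rx": 0, "ry": 0, "rz": 0, "tx": 0, "ty": 0, "tz": 1, "fingers": -1}, {"rx": 0, "ry": 0, "rz": 0, "tx": 0, "ty": 0, "tz": 0.7, "fingers": -1}, {"rx": 0, "ry": 0, "rz": 0, "tx": 0, "ty": 0, "tz": 0.4, "fingers": -1}, {"rx": 0, "ry": 0, "rz": 0, "tx": 0, "ty": 0, "tz": 0.2, "fingers": -1}, {"rx": 0, "ry": 0, "rz": 0, "tx": 0, "ty": 0, "tz": 0.1, "fingers": -1}, {"rx": 0, "ry": 0, "rz": 0, "tx": 0, "ty": 0, "tz": 0, "fingers": -1}, {"rx": 0, "ry": 0, "rz": 0, "tx": 0, "ty": 0, "tz": 0, "fingers": -1}])

```text
clock: 18.1
ee_pos: [0.4694, 0.3373, 0.0371]
tool_rot: [[0.018, 1.0, 0.001], [1.0, -0.018, 0.001], [0.001, 0.001, -1.0]]
force: [-0.9, -0.4, -1.7]
grip_width: 0.0212
grip_force: 60.7
```

```bash
python3 - <<'E'
from h import *
a=cv2.imread('pics/raw_top.png');t=load('top')
g=t['color'][190:232,255:335].astype(int).mean(2)
# tray floor: local deviation
bl=cv2.medianBlur(g.astype(np.uint8),15).astype(int);d=abs(g-bl);m=((d>22)*255).astype(np.uint8)
n,l,st,ce=cv2.connectedComponentsWithStats(m)
for i in range(1,n):
    if st[i,4]>=4: u,v=ce[i]+[255,190]; print(st[i].tolist(),(u.round(1),v.round(1)),ray(t,u,v,.01).round(3))
cv2.imwrite('pics/tray.png',cv2.resize(t['color'][180:240,245:345,::-1],None,fx=8,fy=8,interpolation=cv2.INTER_CUBIC))
E
```

```text
[72, 0, 4, 3, 9] (np.float64(328.3), np.float64(190.7)) [ 0.586 -0.146  0.01 ]
[11, 5, 9, 8, 38] (np.float64(268.6), np.float64(197.9)) [0.556 0.052 0.01 ]
[4, 6, 6, 7, 23] (np.float64(262.4), np.float64(198.0)) [0.555 0.072 0.01 ]
[29, 9, 4, 2, 6] (np.float64(285.5), np.float64(199.7)) [ 0.552 -0.005  0.01 ]
[52, 9, 2, 3, 6] (np.float64(307.5), np.float64(200.0)) [ 0.553 -0.078  0.01 ]
[65, 9, 8, 7, 40] (np.float64(324.4), np.float64(201.4)) [ 0.55  -0.134  0.01 ]
[74, 10, 6, 7, 22] (np.float64(330.6), np.float64(201.9)) [ 0.549 -0.154  0.01 ]
[12, 17, 5, 5, 18] (np.float64(268.7), np.float64(209.6)) [0.517 0.05  0.01 ]
[64, 20, 6, 5, 19] (np.float64(322.2), np.float64(212.6)) [ 0.512 -0.127  0.01 ]
[9, 26, 14, 8, 49] (np.float64(268.0), np.float64(220.0)) [0.482 0.051 0.01 ]
[40, 29, 33, 8, 72] (np.float64(316.7), np.float64(222.9)) [ 0.478 -0.109  0.01 ]
```

Request:
jog_arm(plan=[{"rx": 0, "ry": 0, "rz": 0, "tx": 0, "ty": 0, "tz": 0.06, "fingers": -1}, {"rx": 0, "ry": 0, "rz": 0, "tx": 0, "ty": 0, "tz": 0.05, "fingers": -1}, {"rx": 0, "ry": 0, "rz": 0, "tx": 0, "ty": 0, "tz": 0, "fingers": -1}, {"rx": 0, "ry": 0, "rz": 0, "tx": 0, "ty": 0, "tz": 0, "fingers": -1}])

```text
clock: 18.5
ee_pos: [0.4692, 0.3373, 0.0344]
tool_rot: [[0.018, 1.0, 0.001], [1.0, -0.018, 0.001], [0.001, 0.001, -1.0]]
force: [-0.9, -0.8, 5.2]
grip_width: 0.0211
grip_force: 61.4
```

```bash
python3 - <<'E'
from h import *
t=load('top');a=cv2.resize(cv2.imread('pics/top1.png'),(560,420),interpolation=cv2.INTER_AREA).astype(int).mean(2)
b=t['color'].astype(int).mean(2);d=cv2.GaussianBlur((b-a).astype(np.float32),(3,3),0)[150:235,250:345]
for sgn in(1,-1):
    n,l,st,ce=cv2.connectedComponentsWithStats(((sgn*d>12)*255).astype(np.uint8))
    for i in range(1,n):
        if st[i,4]>=3: u,v=ce[i]+[250,150];print(sgn,st[i].tolist(),ray(t,u,v,.012).round(3))
E
```

```text
1 [42, 0, 6, 1, 6] [ 0.721 -0.03   0.012]
1 [1, 12, 49, 62, 1712] [0.573 0.026 0.012]
-1 [35, 24, 5, 4, 17] [ 0.633 -0.006  0.012]
-1 [55, 29, 7, 7, 40] [ 0.613 -0.078  0.012]
-1 [44, 33, 7, 8, 41] [ 0.597 -0.041  0.012]
-1 [46, 49, 3, 3, 7] [ 0.553 -0.043  0.012]
-1 [56, 48, 4, 5, 16] [ 0.553 -0.077  0.012]
-1 [56, 76, 5, 9, 30] [ 0.453 -0.081  0.012]
```

Chips now show in the tray at about (0.553, -0.043), (0.553, -0.077) and (0.552, -0.005), and their old spots on the plate are empty. I'll release the scraper and go to the cell.

Request:
jog_arm(plan=[{"rx": 0, "ry": 0, "rz": 0, "tx": 0, "ty": 0, "tz": 0, "fingers": 0.4}, {"rx": 0, "ry": 0, "rz": 0, "tx": 0, "ty": 0, "tz": 0, "fingers": 0.4}, {"rx": 0, "ry": 0, "rz": 0, "tx": 0, "ty": 0, "tz": 0, "fingers": 0.4}, {"rx": 0, "ry": 0, "rz": 0, "tx": 0, "ty": 0, "tz": 0, "fingers": 0.4}, {"rx": 0, "ry": 0, "rz": 0, "tx": 0, "ty": 0, "tz": 0, "fingers": 0.4}, {"rx": 0, "ry": 0, "rz": 0, "tx": 0, "ty": 0, "tz": -0.5, "fingers": 0.4}, {"rx": 0, "ry": 0, "rz": 0, "tx": 0, "ty": 0, "tz": -1, "fingers": 0.4}, {"rx": 0, "ry": 0, "rz": 0, "tx": 0, "ty": 0, "tz": -1, "fingers": 0.4}, {"rx": 0, "ry": 0, "rz": 0, "tx": 0, "ty": 0, "tz": -1, "fingers": 0.4}, {"rx": 0, "ry": 0, "rz": 0, "tx": 0, "ty": 0, "tz": -1, "fingers": 0.4}, {"rx": 0, "ry": 0, "rz": 0, "tx": 0, "ty": 0, "tz": -1, "fingers": 0.4}, {"rx": 0, "ry": 0, "rz": 0, "tx": 0, "ty": 0, "tz": -1, "fingers": 0.4}, {"rx": 0, "ry": 0, "rz": 0, "tx": 0, "ty": 0, "tz": -1, "fingers": 0.4}, {"rx": 0, "ry": 0, "rz": 0, "tx": 0, "ty": 0, "tz": -0.5, "fingers": 0.4}])

```text
clock: 19.9
ee_pos: [0.4696, 0.3375, 0.2368]
tool_rot: [[0.018, 1.0, 0.004], [1.0, -0.018, 0.002], [0.002, 0.003, -1.0]]
force: [1.2, -0.0, 0.4]
grip_width: 0.06
grip_force: 0.0
```

Request:
jog_arm(plan=[{"rx": 0, "ry": 0, "rz": 0, "tx": -0.4, "ty": 0, "tz": 0, "fingers": 0.4}, {"rx": 0, "ry": 0, "rz": 0, "tx": -1, "ty": 0, "tz": 0, "fingers": 0.4}, {"rx": 0, "ry": 0, "rz": 0, "tx": -1, "ty": 0, "tz": 0, "fingers": 0.4}, {"rx": 0, "ry": 0, "rz": 0, "tx": -1, "ty": 0, "tz": 0, "fingers": 0.4}, {"rx": 0, "ry": 0, "rz": 0, "tx": -1, "ty": 0, "tz": 0, "fingers": 0.4}, {"rx": 0, "ry": 0, "rz": 0, "tx": -1, "ty": 0, "tz": 0, "fingers": 0.4}, {"rx": 0, "ry": 0, "rz": 0, "tx": -1, "ty": 0, "tz": 0, "fingers": 0.4}, {"rx": 0, "ry": 0, "rz": 0, "tx": -1, "ty": 0, "tz": 0, "fingers": 0.4}, {"rx": 0, "ry": 0, "rz": 0, "tx": -1, "ty": 0, "tz": 0, "fingers": 0.4}, {"rx": 0, "ry": 0, "rz": 0, "tx": -1, "ty": 0, "tz": 0, "fingers": 0.4}, {"rx": 0, "ry": 0, "rz": 0, "tx": -1, "ty": 0, "tz": 0, "fingers": 0.4}, {"rx": 0, "ry": 0, "rz": 0, "tx": -1, "ty": 0, "tz": 0, "fingers": 0.4}, {"rx": 0, "ry": 0, "rz": 0, "tx": -1, "ty": 0, "tz": 0, "fingers": 0.4}, {"rx": 0, "ry": 0, "rz": 0, "tx": -1, "ty": 0, "tz": 0, "fingers": 0.4}, {"rx": 0, "ry": 0, "rz": 0, "tx": -1, "ty": 0, "tz": 0, "fingers": 0.4}, {"rx": 0, "ry": 0, "rz": 0, "tx": -1, "ty": 0, "tz": 0, "fingers": 0.4}, {"rx": 0, "ry": 0, "rz": 0, "tx": -1, "ty": 0, "tz": 0, "fingers": 0.4}, {"rx": 0, "ry": 0, "rz": 0, "tx": -1, "ty": 0, "tz": 0, "fingers": 0.4}, {"rx": 0, "ry": 0, "rz": 0, "tx": -1, "ty": 0, "tz": 0, "fingers": 0.4}, {"rx": 0, "ry": 0, "rz": 0, "tx": -1, "ty": 0, "tz": 0, "fingers": 0.4}])

```text
clock: 21.9
ee_pos: [0.4583, -0.1489, 0.2321]
tool_rot: [[0.019, 1.0, -0.002], [1.0, -0.019, 0.001], [0.001, -0.002, -1.0]]
force: [-0.3, 0.1, 0.1]
grip_width: 0.0598
grip_force: 0.0
```

Request:
jog_arm(plan=[{"rx": 0, "ry": 0, "rz": 0, "tx": -1, "ty": 0.1, "tz": 0, "fingers": 0.4}, {"rx": 0, "ry": 0, "rz": 0, "tx": -1, "ty": 0.1, "tz": 0, "fingers": 0.4}, {"rx": 0, "ry": 0, "rz": 0, "tx": -1, "ty": 0.1, "tz": 0, "fingers": 0.4}, {"rx": 0, "ry": 0, "rz": 0, "tx": -1, "ty": 0.1, "tz": 0, "fingers": 0.4}, {"rx": 0, "ry": 0, "rz": 0, "tx": -1, "ty": 0.1, "tz": 0, "fingers": 0.4}, {"rx": 0, "ry": 0, "rz": 0, "tx": -1, "ty": 0.1, "tz": 0, "fingers": 0.4}, {"rx": 0, "ry": 0, "rz": 0, "tx": -1, "ty": 0.2, "tz": 0, "fingers": 0.4}, {"rx": 0, "ry": 0, "rz": -1, "tx": 0, "ty": 0, "tz": 0, "fingers": 0.4}, {"rx": 0, "ry": 0, "rz": -1, "tx": 0, "ty": 0, "tz": 0, "fingers": 0.4}, {"rx": 0, "ry": 0, "rz": -1, "tx": 0, "ty": 0, "tz": 0, "fingers": 0.4}, {"rx": 0, "ry": 0, "rz": -1, "tx": 0, "ty": 0, "tz": 0, "fingers": 0.4}, {"rx": 0, "ry": 0, "rz": -1, "tx": 0, "ty": 0, "tz": 0, "fingers": 0.4}, {"rx": 0, "ry": 0, "rz": -1, "tx": 0, "ty": 0, "tz": 0, "fingers": 0.4}, {"rx": 0, "ry": 0, "rz": -0.5, "tx": 0, "ty": 0, "tz": 0, "fingers": 0.4}, {"rx": 0, "ry": 0, "rz": 0, "tx": 0, "ty": 0, "tz": 0, "fingers": 0.4}, {"rx": 0, "ry": 0, "rz": 0, "tx": 0, "ty": 0, "tz": 0, "fingers": 0.4}])

```text
clock: 23.5
ee_pos: [0.4757, -0.323, 0.2325]
tool_rot: [[-0.521, 0.854, -0.001], [0.854, 0.521, 0.001], [0.002, -0.001, -1.0]]
force: [0.4, 0.3, 0.4]
grip_width: 0.0596
grip_force: 0.0
```

Request:
jog_arm(plan=[{"rx": 0, "ry": 0, "rz": 0, "tx": -0.43, "ty": -0.24, "tz": 0, "fingers": 0.4}, {"rx": 0, "ry": 0, "rz": 0, "tx": -0.43, "ty": -0.23, "tz": 0, "fingers": 0.4}, {"rx": 0, "ry": 0, "rz": 0, "tx": 0, "ty": 0, "tz": 0.6, "fingers": 0.4}, {"rx": 0, "ry": 0, "rz": 0, "tx": 0, "ty": 0, "tz": 1, "fingers": 0.4}, {"rx": 0, "ry": 0, "rz": 0, "tx": 0, "ty": 0, "tz": 1, "fingers": 0.4}, {"rx": 0, "ry": 0, "rz": 0, "tx": 0, "ty": 0, "tz": 1, "fingers": 0.4}, {"rx": 0, "ry": 0, "rz": 0, "tx": 0, "ty": 0, "tz": 1, "fingers": 0.4}, {"rx": 0, "ry": 0, "rz": 0, "tx": 0, "ty": 0, "tz": 0.8, "fingers": 0.4}, {"rx": 0, "ry": 0, "rz": 0, "tx": 0, "ty": 0, "tz": 0, "fingers": 0.4}, {"rx": 0, "ry": 0, "rz": 0, "tx": 0, "ty": 0, "tz": 0, "fingers": 0.4}])

```text
clock: 24.5
ee_pos: [0.4778, -0.3485, 0.0986]
tool_rot: [[-0.521, 0.854, -0.0], [0.854, 0.521, 0.0], [0.0, -0.0, -1.0]]
force: [0.2, 0.6, 0.6]
grip_width: 0.0597
grip_force: 0.0
```

```bash
python3 - <<'E'
from h import *
f=grab('scene')
im=cv2.resize(f['color'][125:215,140:260,::-1],(800,600),interpolation=cv2.INTER_CUBIC)
cv2.imwrite('pics/cellgrip.png',cv2.convertScaleAbs(im,alpha=1.4))
# did the cell stay put? lid corners vs start
hsv=f['color'][150:200,165:210];m=(hsv.min(2)>150).astype(np.uint8);n,l,st,ce=cv2.connectedComponentsWithStats(m);print(st.tolist(),robot.read_state()['ee_pos'])
E
```

```text
[[0, 0, 45, 50, 2116], [13, 21, 19, 11, 118], [31, 35, 2, 3, 3], [38, 44, 7, 6, 13]] [ 0.47826737 -0.34880537  0.0993632 ]
```

Request:
jog_arm(plan=[{"rx": 0, "ry": 0, "rz": 0, "tx": 0, "ty": 0, "tz": 0.6, "fingers": 0.4}, {"rx": 0, "ry": 0, "rz": 0, "tx": 0, "ty": 0, "tz": 0.8, "fingers": 0.4}, {"rx": 0, "ry": 0, "rz": 0, "tx": 0, "ty": 0, "tz": 0.8, "fingers": 0.4}, {"rx": 0, "ry": 0, "rz": 0, "tx": 0, "ty": 0, "tz": 0.7, "fingers": 0.4}, {"rx": 0, "ry": 0, "rz": 0, "tx": 0, "ty": 0, "tz": 0.4, "fingers": 0.4}, {"rx": 0, "ry": 0, "rz": 0, "tx": 0, "ty": 0, "tz": 0.15, "fingers": 0.4}, {"rx": 0, "ry": 0, "rz": 0, "tx": 0, "ty": 0, "tz": 0, "fingers": 0.4}, {"rx": 0, "ry": 0, "rz": 0, "tx": 0, "ty": 0, "tz": 0, "fingers": 0.4}, {"rx": 0, "ry": 0, "rz": 0, "tx": 0, "ty": 0, "tz": 0, "fingers": 0.4}])

```text
clock: 25.45
ee_pos: [0.4784, -0.3483, 0.0133]
tool_rot: [[-0.522, 0.853, 0.001], [0.853, 0.522, -0.001], [-0.002, 0.0, -1.0]]
force: [0.0, -0.8, 0.6]
grip_width: 0.0599
grip_force: 0.0
```

Request:
jog_arm(plan=[{"rx": 0, "ry": 0, "rz": 0, "tx": 0, "ty": 0, "tz": 0, "fingers": 0}, {"rx": 0, "ry": 0, "rz": 0, "tx": 0, "ty": 0, "tz": 0, "fingers": 0}, {"rx": 0, "ry": 0, "rz": 0, "tx": 0, "ty": 0, "tz": 0, "fingers": -0.3}, {"rx": 0, "ry": 0, "rz": 0, "tx": 0, "ty": 0, "tz": 0, "fingers": -0.4}, {"rx": 0, "ry": 0, "rz": 0, "tx": 0, "ty": 0, "tz": 0, "fingers": -0.5}, {"rx": 0, "ry": 0, "rz": 0, "tx": 0, "ty": 0, "tz": 0, "fingers": -0.6}, {"rx": 0, "ry": 0, "rz": 0, "tx": 0, "ty": 0, "tz": 0, "fingers": -1}, {"rx": 0, "ry": 0, "rz": 0, "tx": 0, "ty": 0, "tz": 0, "fingers": -1}, {"rx": 0, "ry": 0, "rz": 0, "tx": 0, "ty": 0, "tz": 0, "fingers": -1}, {"rx": 0, "ry": 0, "rz": 0, "tx": 0, "ty": 0, "tz": 0, "fingers": -1}])

```text
clock: 26.45
ee_pos: [0.4779, -0.3479, 0.0125]
tool_rot: [[-0.522, 0.853, 0.0], [0.853, 0.522, -0.0], [-0.0, -0.0, -1.0]]
force: [-0.5, -0.3, 3.6]
grip_width: 0.0233
grip_force: 59.0
```

Request:
jog_arm(plan=[{"rx": 0, "ry": 0, "rz": 0, "tx": 0, "ty": 0, "tz": -0.4, "fingers": -1}, {"rx": 0, "ry": 0, "rz": 0, "tx": 0, "ty": 0, "tz": -0.8, "fingers": -1}, {"rx": 0, "ry": 0, "rz": 0, "tx": 0, "ty": 0, "tz": -1, "fingers": -1}, {"rx": 0, "ry": 0, "rz": 0.5, "tx": 0, "ty": 0, "tz": -1, "fingers": -1}, {"rx": 0, "ry": 0, "rz": 1, "tx": 0, "ty": 0, "tz": -1, "fingers": -1}, {"rx": 0, "ry": 0, "rz": 1, "tx": 0, "ty": 0, "tz": -1, "fingers": -1}, {"rx": 0, "ry": 0, "rz": 1, "tx": 0, "ty": 0, "tz": -1, "fingers": -1}, {"rx": 0, "ry": 0, "rz": 1, "tx": 0, "ty": 0, "tz": -1, "fingers": -1}, {"rx": 0, "ry": 0, "rz": 1, "tx": 0, "ty": 0, "tz": -1, "fingers": -1}, {"rx": 0, "ry": 0, "rz": 1, "tx": 0, "ty": 0, "tz": -0.7, "fingers": -1}, {"rx": 0, "ry": 0, "rz": 0, "tx": 0, "ty": 0, "tz": 0, "fingers": -1}])

```text
clock: 27.55
ee_pos: [0.4789, -0.3484, 0.2376]
tool_rot: [[0.018, 1.0, 0.003], [1.0, -0.018, -0.003], [-0.003, 0.004, -1.0]]
force: [0.1, -0.5, -0.8]
grip_width: 0.0236
grip_force: 58.8
```

Request:
jog_arm(plan=[{"rx": 0, "ry": 0, "rz": 0, "tx": 0.4, "ty": 0.2, "tz": 0, "fingers": -1}, {"rx": 0, "ry": 0, "rz": 0, "tx": 0.8, "ty": 0.35, "tz": 0, "fingers": -1}, {"rx": 0, "ry": 0, "rz": 0, "tx": 0.8, "ty": 0.35, "tz": 0, "fingers": -1}, {"rx": 0, "ry": 0, "rz": 0, "tx": 0.8, "ty": 0.35, "tz": 0, "fingers": -1}, {"rx": 0, "ry": 0, "rz": 0, "tx": 0.8, "ty": 0.35, "tz": 0, "fingers": -1}, {"rx": 0, "ry": 0, "rz": 0, "tx": 0.8, "ty": 0.35, "tz": 0, "fingers": -1}, {"rx": 0, "ry": 0, "rz": 0, "tx": 0.8, "ty": 0.35, "tz": 0, "fingers": -1}, {"rx": 0, "ry": 0, "rz": 0, "tx": 0.8, "ty": 0.35, "tz": 0, "fingers": -1}, {"rx": 0, "ry": 0, "rz": 0, "tx": 0.8, "ty": 0.35, "tz": 0, "fingers": -1}, {"rx": 0, "ry": 0, "rz": 0, "tx": 0.8, "ty": 0.35, "tz": 0, "fingers": -1}, {"rx": 0, "ry": 0, "rz": 0, "tx": 0.8, "ty": 0.35, "tz": 0, "fingers": -1}, {"rx": 0, "ry": 0, "rz": 0, "tx": 0.8, "ty": 0.35, "tz": 0, "fingers": -1}, {"rx": 0, "ry": 0, "rz": 0, "tx": 0.8, "ty": 0.35, "tz": 0, "fingers": -1}, {"rx": 0, "ry": 0, "rz": 0, "tx": 0.8, "ty": 0.35, "tz": 0, "fingers": -1}, {"rx": 0, "ry": 0, "rz": 0, "tx": 0.8, "ty": 0.35, "tz": 0, "fingers": -1}, {"rx": 0, "ry": 0, "rz": 0, "tx": 0.8, "ty": 0.35, "tz": 0, "fingers": -1}, {"rx": 0, "ry": 0, "rz": 0, "tx": 0, "ty": 0, "tz": 0, "fingers": -1}, {"rx": 0, "ry": 0, "rz": 0, "tx": 0, "ty": 0, "tz": 0, "fingers": -1}])

```text
clock: 29.35
ee_pos: [0.6187, -0.0392, 0.2331]
tool_rot: [[0.016, 1.0, -0.003], [1.0, -0.016, 0.0], [0.0, -0.003, -1.0]]
force: [0.1, -1.1, -0.7]
grip_width: 0.0233
grip_force: 58.9
```

Request:
jog_arm(plan=[{"rx": 0, "ry": 0, "rz": 0, "tx": 0, "ty": -0.08, "tz": 0.4, "fingers": -1}, {"rx": 0, "ry": 0, "rz": 0, "tx": 0, "ty": 0, "tz": 0.8, "fingers": -1}, {"rx": 0, "ry": 0, "rz": 0, "tx": 0, "ty": 0, "tz": 0.8, "fingers": -1}, {"rx": 0, "ry": 0, "rz": 0, "tx": 0, "ty": 0, "tz": 0.8, "fingers": -1}, {"rx": 0, "ry": 0, "rz": 0, "tx": 0, "ty": 0, "tz": 0.8, "fingers": -1}, {"rx": 0, "ry": 0, "rz": 0, "tx": 0, "ty": 0, "tz": 0.8, "fingers": -1}, {"rx": 0, "ry": 0, "rz": 0, "tx": 0, "ty": 0, "tz": 0.8, "fingers": -1}, {"rx": 0, "ry": 0, "rz": 0, "tx": 0, "ty": 0, "tz": 0.6, "fingers": -1}, {"rx": 0, "ry": 0, "rz": 0, "tx": 0, "ty": 0, "tz": 0.4, "fingers": -1}, {"rx": 0, "ry": 0, "rz": 0, "tx": 0, "ty": 0, "tz": 0.1, "fingers": -1}, {"rx": 0, "ry": 0, "rz": 0, "tx": 0, "ty": 0, "tz": 0, "fingers": -1}, {"rx": 0, "ry": 0, "rz": 0, "tx": 0, "ty": 0, "tz": 0, "fingers": -1}])

```text
clock: 30.55
ee_pos: [0.6182, -0.0405, 0.078]
tool_rot: [[0.019, 1.0, 0.001], [1.0, -0.019, -0.0], [-0.0, 0.001, -1.0]]
force: [-0.2, -0.4, -0.9]
grip_width: 0.0231
grip_force: 58.9
```

```bash
python3 - <<'E'
from h import *
f=grab('scene');t=grab('top')
a=cv2.resize(f['color'][190:290,186:286,::-1],(500,500),interpolation=cv2.INTER_CUBIC)
b=cv2.resize(t['color'][140:240,270:330,::-1],(300,500),interpolation=cv2.INTER_CUBIC)
cv2.imwrite('pics/final.png',cv2.convertScaleAbs(np.hstack([a,b]),alpha=1.4))
print(robot.read_state())
E
```

```text
{'clock': 30.65, 'joints': array([-1.84242960e-01,  5.84160479e-01, -1.99905222e-01,  7.85046691e-01,
       -1.72942507e-05,  1.40491968e+00]), 'joint_velocities': array([ 1.31762374e-03, -1.73061270e-03, -2.49923822e-03, -2.50621398e-05,
        2.08960220e-04,  2.12706362e-03]), 'joint_efforts': array([-6.27668900e-02, -5.44654298e+01,  2.31609607e+01,  2.22543502e-03,
       -2.33396931e-03, -4.24992450e-04]), 'ee_pos': array([ 0.6184137 , -0.04038358,  0.07822322]), 'tool_rot': array([[ 1.83655443e-02,  9.99829974e-01,  1.65226508e-03],
       [ 9.99831296e-01, -1.83650306e-02, -3.25502163e-04],
       [-2.95102921e-04,  1.65796436e-03, -9.99998582e-01]]), 'force': array([-0.66689484, -0.92915513, -1.02844812]), 'wrist_torque': array([ 0.00934722, -0.03509625, -0.03948979]), 'grip_force': 58.93897868692875, 'grip_width': 0.023115259873839902}
```

View pics/final.png

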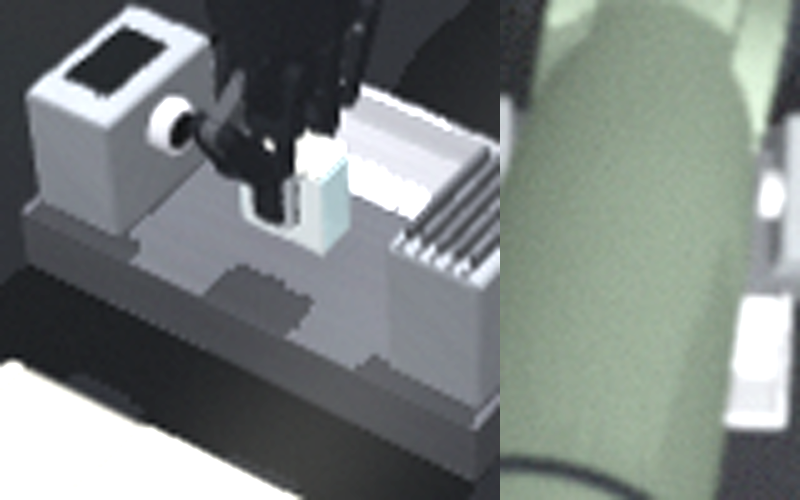

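The cell is held upright between the lenses. The bottom corners of its front face are at (325,254) and (243,218), and the window's back bottom corner is at (350,225). Now I'll compare its position to the bench in the same camera.

```bash
python3 - <<'E'
from h import *
f=load('scene');S=lambda p:pk(p,(186,190),5)
st=robot.read_state()['ee_pos'];z=st[2]-.0125
for n,p in(('R front',(325,254)),('L front',(243,218)),('R back',(350,225))): print(n,ray(f,*S(p),z).round(4))
o=st[:2];R=np.array([[1,.0185],[-.0185,1]])
for b in((.012,.026),(.012,-.026),(-.012,.026)): print('robot says',(o+R@b).round(4), 'proj crop px',((proj(f,[*(o+R@b),z])-[186,190]+.5)*5).round(1))
# lens circle ellipse centre: dark recess
g=f['color'][205:225,212:228].astype(int).mean(2); print(g.astype(int)[4:18,2:14])
for ob in((.6183,-.0375),(.615,-.0405),(.612,-.0436)):
    print(ob,[((proj(f,[*(np.array(ob)+R@b[:2]),b[2]])-[186,190]+.5)*5).round(0).tolist() for b in((.045,-.14,.12),(.045,-.085,.12),(-.045,-.14,.12),(.055,-.145,.04),(.045,-.085,.04),(.045,.085,.133),(.045,.085,.04),(0,-.073,.09))])
E
```

```text
R front [ 0.6311 -0.0128  0.0657]
L front [ 0.6308 -0.0637  0.0657]
R back [ 0.6065 -0.0138  0.0657]
robot says [ 0.6309 -0.0146] proj crop px [322.7 253. ]
robot says [ 0.6299 -0.0666] proj crop px [239.9 215.5]
robot says [ 0.6069 -0.0142] proj crop px [349.4 225.7]
[[129  90  81  82  92 148 157 152 128  91  79  79]
 [ 89  81  81  93 164 245 248 248 233 147  86  79]
 [ 80  81  88 158 236 239 242 243 241 194 113  76]
 [ 81  80 123 220 226 231 232 212 118  86  93  59]
 [ 81  81 169 204 211 218 198 118  40  16  32  35]
 [ 81  88 184 187 193 199 143  40  16  19  34  38]
 [ 82 110 178 180 182 171  88  15  17  23  31  32]
 [ 82 121 170 174 177 153  42  17  17  20  33  28]
 [ 81 113 154 162 167 140  36  15  17  30  55  23]
 [ 82 101 131 143 152 136  31  16  30  75  88  33]
 [ 82  81  89 111 128 126  82  53  75  98  77  68]
 [ 82  82  81  81  87 109 124 119  99  77  77  79]
 [ 81  81  81  80  83  81  89  79  77  78  79  78]
 [ 82  81  80  81  82  81  79  79  78  78  79  78]]
(0.6183, -0.0375) [[20.0, 95.0], [105.0, 133.0], [130.0, 4.0], [18.0, 217.0], [119.0, 248.0], [386.0, 239.0], [389.0, 376.0], [183.0, 137.0]]
(0.615, -0.0405) [[20.0, 90.0], [104.0, 127.0], [129.0, -1.0], [17.0, 212.0], [118.0, 243.0], [385.0, 233.0], [388.0, 369.0], [182.0, 131.0]]
(0.612, -0.0436) [[19.0, 84.0], [103.0, 122.0], [128.0, -6.0], [16.0, 206.0], [117.0, 237.0], [383.0, 227.0], [386.0, 363.0], [180.0, 126.0]]
```

Request:
jog_arm(plan=[{"rx": 0, "ry": 0, "rz": 0, "tx": 0, "ty": -0.08, "tz": 0.12, "fingers": -1}, {"rx": 0, "ry": 0, "rz": 0, "tx": 0, "ty": 0, "tz": 0, "fingers": -1}, {"rx": 0, "ry": 0, "rz": 0, "tx": 0, "ty": 0, "tz": 0, "fingers": -1}, {"rx": 0, "ry": 0, "rz": 0, "tx": 0, "ty": 0, "tz": 0, "fingers": -1}])

```text
clock: 31.05
ee_pos: [0.6158, -0.0402, 0.0744]
tool_rot: [[0.018, 1.0, 0.0], [1.0, -0.018, -0.0], [-0.0, 0.0, -1.0]]
force: [-1.1, -0.8, -1.6]
grip_width: 0.0231
grip_force: 58.9
```

```bash
python3 - <<'E'
from h import *
t=load('top')
T=lambda p:pk((p[0]-400,p[1]),(246,150),10/3)
for p,y in(((660,97),-.079),((492,86),.079)):
    w=ray(t,*T(p),.09); print('barrel',w.round(4),'-> bench o.x',(w[0]-.0192*y).round(4))
# tighter: bright barrel rows of detector in initial top (800x600 copy)
g=cv2.imread('pics/top1.png').astype(float).mean(2)
x0,y0,x1,y1=456,235,468,275
c=g[y0:y1,x0:x1];m=c>170;v,u=np.nonzero(m);v=v+y0;u=u+x0
if len(v): q=((u.min()+u.max()+1)/2*.7-.5,(v.min()+v.max()+1)/2*.7-.5);w=ray(t,*q,.09);print('det barrel px',q,v.min(),v.max(),w.round(4),(w[0]+.0192*.079).round(4))
f=grab('scene');s=robot.read_state();print(s['ee_pos'],s['grip_force'],s['joint_velocities'].round(3),s['clock'])
E
```

```text
barrel [ 0.6108 -0.1221  0.09  ] -> bench o.x 0.6123
barrel [0.617  0.0359 0.09  ] -> bench o.x 0.6155
det barrel px (np.float64(323.95), np.float64(179.04999999999998)) 251 261 [ 0.6099 -0.1231  0.09  ] 0.6114
[ 0.61580349 -0.04016295  0.07437557] 58.93948249518871 [-0.001  0.001  0.002 -0.     0.002 -0.   ] 31.1
```

The barrels' midpoint from the top view, corrected for that camera's bias of about 2.5 mm, comes to about (0.616, -0.041). The cell is held at (0.616, -0.040) with its centre about 0.090 high, so I'm handing it in.

```bash
python3 -c "
from workcell import robot
print(robot.sign_off())"
```

```text
the job is handed in; nothing more can be done
None
```

I handed the job in at about 31 s with the chips wiped into the tray, the scraper back on the table, and the long cell held upright midway between lamp and detector at lens height; the hand-in gave no verdict.

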